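# Set up the guest coffee corner

## Task

Set up the coffee corner for the guests: first push the white pod rack home into the red corner so that it sits square and flush against both stop edges, then seat whichever pods are out fully in the pockets with their colour's dot, one after another in the order yellow, green, blue, black (a missing pod's pocket stays empty). Also lower every clementine gently into the deep cream tub, at any time, without dropping or pressing it; leave the mug, tumbler and tin alone, and finish with the rack still home in the corner and everything at rest.

Things in the scene. Friction and masses are not known exactly. Their poses are not given: they have to be found in the camera images.
- corner: fixed red steel corner, place and yaw vary: two raised stop edges 28 mm high, 8 mm thick. Origin: inside corner of the stop faces, at table height. Far stop face: plane x=0 (y from +8 to -232 mm); left stop face: plane y=0 (x from 0 to -130 mm). Rack home: its +x long face on the far stop, its +y end on the left stop, axes parallel, its origin at (-45, -100, 0) mm here
- rack: white plastic pod rack, loose, about 0.5 kg, slides on the table: block 90 (x) by 200 (y) by 34 mm high, four round through holes (pockets, diameter 41 mm) in a row along y, 50 mm apart, each with a dot of its pod's colour beside it near the -x edge. Origin: centre of its underside
- pocket1 (a point): centre of the mouth of pocket 1 (yellow dot; first, at the left stop), level with the rack's top, 34 mm above its underside; in the rack's frame at (0, 75, 34) mm
- pocket2 (a point): centre of the mouth of pocket 2 (green dot; second), level with the rack's top, 34 mm above its underside; in the rack's frame at (0, 25, 34) mm
- pocket3 (a point): centre of the mouth of pocket 3 (blue dot; third), level with the rack's top, 34 mm above its underside; in the rack's frame at (0, -25, 34) mm
- pocket4 (a point): centre of the mouth of pocket 4 (black dot; fourth, farthest from the left stop), level with the rack's top, 34 mm above its underside; in the rack's frame at (0, -75, 34) mm
- pod_yellow: yellow coffee pod, loose, upright, 30 g: tapered round body (radius 16 mm at the foot, 19 mm at 30 mm height) under a wider round collar (diameter 44 mm, 30 to 50 mm height), small silver disc on top. Origin: centre of its underside, z up. May be absent (None). Seated, the collar rests on the rack's top and the origin is 4 mm above the rack's underside. Its pocket: pocket1
- pod_green: green coffee pod, loose, upright, 30 g: tapered round body (radius 16 mm at the foot, 19 mm at 30 mm height) under a wider round collar (diameter 44 mm, 30 to 50 mm height), small silver disc on top. Origin: centre of its underside, z up. May be absent (None). Seated, the collar rests on the rack's top and the origin is 4 mm above the rack's underside. Its pocket: pocket2
- pod_blue: blue coffee pod, loose, upright, 30 g: tapered round body (radius 16 mm at the foot, 19 mm at 30 mm height) under a wider round collar (diameter 44 mm, 30 to 50 mm height), small silver disc on top. Origin: centre of its underside, z up. May be absent (None). Seated, the collar rests on the rack's top and the origin is 4 mm above the rack's underside. Its pocket: pocket3
- pod_black: black coffee pod, loose, upright, 30 g: tapered round body (radius 16 mm at the foot, 19 mm at 30 mm height) under a wider round collar (diameter 44 mm, 30 to 50 mm height), small silver disc on top. Origin: centre of its underside, z up. May be absent (None). Seated, the collar rests on the rack's top and the origin is 4 mm above the rack's underside. Its pocket: pocket4
- clementine1: clementine, loose, 80 g: rounded, squat, 52 mm across at 18 to 27 mm height, 46 mm high, with a small flat foot. Origin: centre of its underside, z up. May be absent (None)
- clementine2: clementine, loose, 80 g: rounded, squat, 52 mm across at 18 to 27 mm height, 46 mm high, with a small flat foot. Origin: centre of its underside, z up. May be absent (None)
- clementine3: clementine, loose, 80 g: rounded, squat, 52 mm across at 18 to 27 mm height, 46 mm high, with a small flat foot. Origin: centre of its underside, z up. May be absent (None)
- tub: deep open cream plastic tub, loose, about 0.7 kg: outside 240 (x) by 150 (y) by 80 mm high, walls and floor 5 mm thick (inside 230 by 140 mm, 75 mm deep). Origin: centre of its underside; long side along x
- mug: bystander: white mug, 80 mm across, 90 mm high; leave alone. Origin: centre of its underside
- tumbler: bystander: green glass tumbler, 72 mm across, 90 mm high; leave alone. Origin: centre of its underside
- tin: bystander: teal tin, 80 mm across, 80 mm high; leave alone. Origin: centre of its underside
Mind the look-alikes: they are no part of the job. Leave any pink look-alike of the clementine2 alone.

How it is judged:
By the outcome, as a careful person would: the job done as asked, in the order asked, and still so for the second after the job is handed in, with the robot touching nothing.
Of pod_yellow, pod_green, pod_blue, pod_black only 3 to 4 are there at a start; the rules pass over those that are not, and their reading is None.
Of clementine1, clementine2, clementine3 only 2 to 3 are there at a start; the rules pass over those that are not, and their reading is None.
At some moment in a run one of rack may be knocked a few centimetres aside while the robot is not near it.
It also fails if it takes over 210 s, if anything falls off the work surface, if the arm or the gripper's body presses on something with over 40 N, if the wrist force passes 120 N, or if a joint passes its speed limit or range.

## Robot

A 6-joint arm with a two-finger parallel gripper is mounted at the origin on the work surface. World frame = base frame: x ahead of the robot, y to its left, z up, the work surface at z = 0. Lengths are in m, angles in degrees, forces in N, time in s.
With the tool pointing down it reaches from about 0.35 to 0.725 m from the base axis. Payload 6 kg.
Tool frame: the origin (TCP) lies on the centre line of the jaws, within the pads' length; the fingertips stand 25 mm ahead of it and the grasp point (between the pads) lies 6 mm ahead of it; z points along the fingers, y is the direction in which the jaws open and shut (so a half turn about z gives the same grasp; the last joint's range is limited). The gripper opens to 85 mm and grips with 20 to 120 N. Pads are 22 mm wide; open, the fingers measure 114 mm over their backs; the gripper's body (76 mm by 85 mm) begins 54 mm behind the grasp point. The pads swing forward as they close: fully open they stand 13 mm farther back than shut.
Start: joints at [82.775, 2.303, 4.859, 0, -92.561, -19.12], TCP at [0.266, 0.538, 0.256] pointing down, gripper open.
Joint ranges: [-146.85, 146.85], [-73.84, 115.35], [-62.03, 85.46], [-188.31, 113.3], [-161.28, -10.13], [-171.36, 171.36]. Speed limits (degrees/s): [147.25, 147.25, 172.46, 180, 180, 180].

## Interface

Orientations are given as a 3x3 rotation matrix whose columns are the frame's x, y, z axes.
In Python, from station import telemetry, capture, finish_job gives the robot as it stands.
- The arm moves only by the tool arm_command, never from a script. Its argument "increments" is a list that holds one entry, the list of rows, each a list of 7 numbers: the shift along the world's x, y, z in cm, then the turn, a rotation vector about the world's x, y, z in rad, then the closure, from -1 (fully open) to 1 (shut). A call has 1 to 8 rows; each row is the pose to reach, as a shift and turn from the pose commanded when the call began; what a row does not reach only later rows make up. A row lasts 1/10 s, in which the tool goes at most 50 mm and 8.59 degrees, less where a joint would pass 70% of its speed; a pose out of reach is approached as far as the arm can. A call with a gripper value outside its range is refused whole. The fingers move at their own pace and stop on an object; "squeeze" is the grip in N (left out, the last holds). Time passes only in rows, so rows that repeat a pose let the fingers close. It gives the time, the measured TCP pose, the force and the opening at its end, in the units of the state.
- telemetry.read_state(): the state, without advancing time (a new reading comes with each control period).
- capture(name): name is "scene" or "top" or "wrist"; returns a dict with "frame" (400x640x3 uint8, blue, green, red), "fx", "fy", "cx", "cy" (pixels), "D" ([k1, k2, p1, p2, k3] as OpenCV has them; the pictures are not rectified), "eye" and "rotation" of the camera in the world. Camera axes: x right, y up, looking along -z (the intrinsics and any distortion apply to the point x, -y, -z); pixel columns grow to the right and rows downward; lengths in m; the calibration is good to about 2 mm. A picture is of the moment at which its call begins. There is no depth.
- finish_job(): hands the job in, once; it reports no verdict.
The state is a dict: "time": time; "q": joint angles; "joint_vel": joint speeds; "effort": joint torques, N m; "tool_pos": TCP position; "ee_rot": TCP orientation; "contact_force": force on the tool from outside, world axes, zero at the start; "ft_torque": the same for the moment, N m; "gripper_width": opening from 0.0 (shut) to 1.0 (fully open).
Only numpy, scipy, OpenCV 4.12 (cv2) and the standard library are available. Lean on these libraries where they do the work, as an engineer would, in place of code of your own. Each camera call takes 0.05 s, during which the arm holds its last target.

## Working session

There is one attempt and no reset: what is moved stays moved. The work goes in short steps, Python scripts to look and compute and a tool call to move; the robot and the scene stay as the last step left them, time stands still between calls to the robot, and variables do not carry over. Pictures are saved under pics/ and viewed, and the job is handed in when it is done.

Besides the shell and the picture viewer there is one more tool, called as name(argument=value, ...), one argument or row to a line, values as JSON. arm_command: Moves the arm, as the interface text tells. Its arguments: {"type":"object","properties":{"increments":{"type":"array","items":{"type":"array","items":{"type":"array","items":{"type":"number"}}}},"squeeze":{"type":"number"}},"required":["increments"]}

```bash
mkdir -p pics; ls
cat > h.py <<'E'
import numpy as np, cv2, json, pickle
from station import telemetry, capture, finish_job
def cap(name,tag):
    c=capture(name); cv2.imwrite(f'pics/{tag}.png',c['frame']); pickle.dump(c,open(f'pics/{tag}.pkl','wb')); return c
def ld(tag): return pickle.load(open(f'pics/{tag}.pkl','rb'))
def K(c): return np.array([[c['fx'],0,c['cx']],[0,c['fy'],c['cy']],[0,0,1.]])
def ray(c,uv):
    p=cv2.undistortPoints(np.array(uv,float).reshape(-1,1,2),K(c),np.array(c['D'],float)).reshape(-1,2)
    d=np.c_[p[:,0],-p[:,1],-np.ones(len(p))]@np.array(c['rotation']).T
    return np.array(c['eye']),d/np.linalg.norm(d,axis=1,keepdims=True)
def onz(c,uv,z):
    e,d=ray(c,uv); return e+d*((z-e[2])/d[:,2:3])
def proj(c,P):
    P=np.atleast_2d(P); q=(P-np.array(c['eye']))@np.array(c['rotation']); q=q*[1,-1,-1]
    return cv2.projectPoints(q,np.zeros(3),np.zeros(3),K(c),np.array(c['D'],float))[0].reshape(-1,2)
def tri(obs):
    A=np.zeros((3,3));b=np.zeros(3);L=[]
    for c,uv in obs:
        e,d=ray(c,[uv]);d=d[0];M=np.eye(3)-np.outer(d,d);A+=M;b+=M@e;L.append((e,M))
    p=np.linalg.solve(A,b); return p,[np.linalg.norm(M@(p-e)) for e,M in L]
E
python3 - <<'E'
from h import *
for n in ['scene','top','wrist']:
    c=cap(n,n+'0'); print(n,c['eye'],c['fx'],c['D'],np.round(c['rotation'],3).tolist())
print(telemetry.read_state())
E
```

```text
pics
scene [ 1.30596498 -0.67225355  0.71318679] 439.0356268605846 [-0.05242091  0.          0.          0.          0.        ] [[0.67, -0.398, 0.627], [0.742, 0.375, -0.556], [-0.014, 0.837, 0.546]]
top [0.3323228  0.00562385 1.23832993] 406.12076796558125 [-0.06864503  0.          0.          0.          0.        ] [[0.007, 0.987, -0.163], [-1.0, 0.005, -0.009], [-0.008, 0.163, 0.987]]
wrist [0.34060081 0.50080021 0.37161605] 359.8450167676386 [-0.02578929  0.          0.          0.          0.        ] [[-0.444, 0.849, 0.286], [-0.896, -0.422, -0.138], [0.003, -0.317, 0.948]]
{'time': 0.15, 'q': array([ 8.27760410e+01,  2.32817199e+00,  4.81944453e+00, -1.97270977e-02,
       -9.25606691e+01, -1.91191569e+01]), 'joint_vel': array([-0.00283685, -0.07262214,  0.06582688,  0.06478473,  0.02306258,
       -0.04386676]), 'effort': array([-2.51777616e-03, -3.68616128e+01,  3.47686279e+01,  6.93613753e+00,
       -4.43114157e-03,  1.09815208e-06]), 'tool_pos': array([0.26609652, 0.53754297, 0.25557038]), 'ee_rot': array([[ 8.96159510e-01, -4.43731776e-01, -4.93534838e-04],
       [-4.43732044e-01, -8.96158764e-01, -1.15833375e-03],
       [ 7.17039207e-05,  1.25704903e-03, -9.99999207e-01]]), 'contact_force': array([-0.42710742,  0.43860893, -0.22655484]), 'ft_torque': array([ 0.02831393, -0.00246641, -0.0170298 ]), 'gripper_width': 0.9968161079880464}
```

View pics/top0.png

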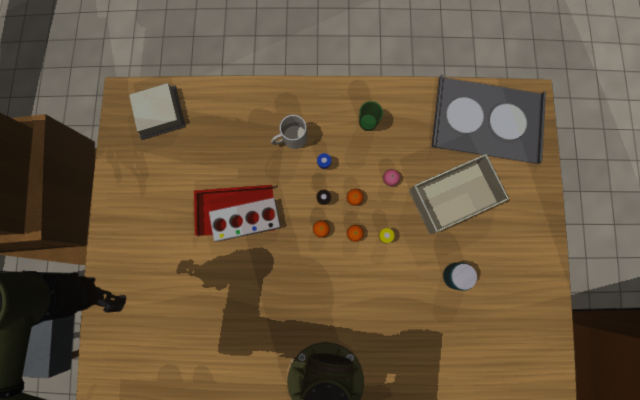

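View pics/scene0.png

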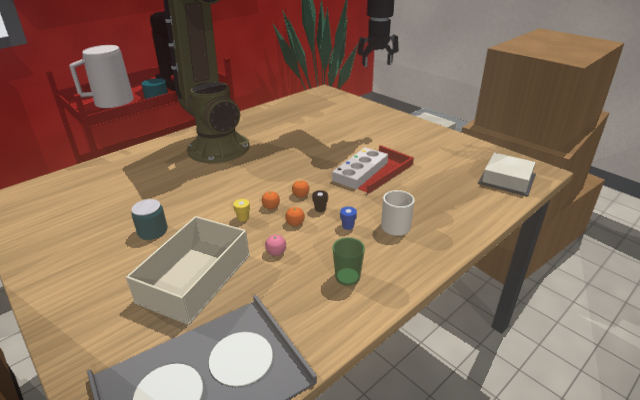

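View pics/wrist0.png

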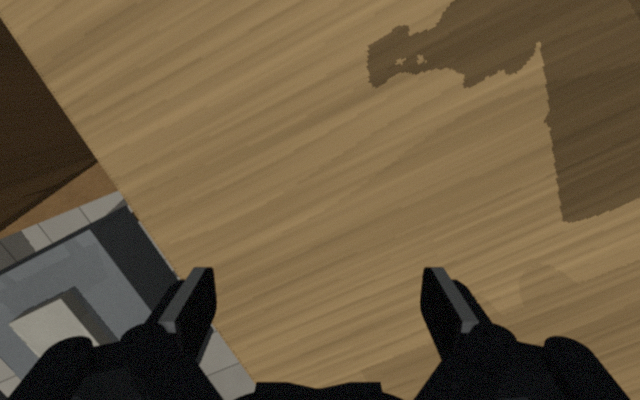

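Run:
```python
from h import *
c=ld('top0'); f=c['frame']
cv2.imwrite('pics/crop1.png',cv2.resize(f[140:260,180:420],None,fx=3.3,fy=3.3,interpolation=cv2.INTER_CUBIC))
s=ld('scene0')
cv2.imwrite('pics/crop2.png',cv2.resize(s['frame'][120:290,220:430],None,fx=3.3,fy=3.3,interpolation=cv2.INTER_CUBIC))
hsv=cv2.cvtColor(f,cv2.COLOR_BGR2HSV)
for n,uv,z in [('yel',(387,236),.05),('blk',(323,197),.05),('blu',(324,161),.05),('c1',(355,197),.046),('c2',(320,229),.046),('c3',(356,233),.046),('rackTL',(208,212),.034),('rackTR',(278,200),.034),('rackBL',(213,240),.034),('rackBR',(281,229),.034),('cor',(203,193),.028)]:
    print(n,onz(c,[uv],z).round(3)[0])
```

```text
yel [ 0.42  -0.176  0.05 ]
blk [0.535 0.012 0.05 ]
blu [0.645 0.009 0.05 ]
c1 [ 0.536 -0.084  0.046]
c2 [0.44  0.02  0.046]
c3 [ 0.429 -0.086  0.046]
rackTL [0.49  0.358 0.034]
rackTR [0.528 0.147 0.034]
rackBL [0.406 0.339 0.034]
rackBR [0.441 0.136 0.034]
cor [0.549 0.378 0.028]
```

View pics/crop1.png

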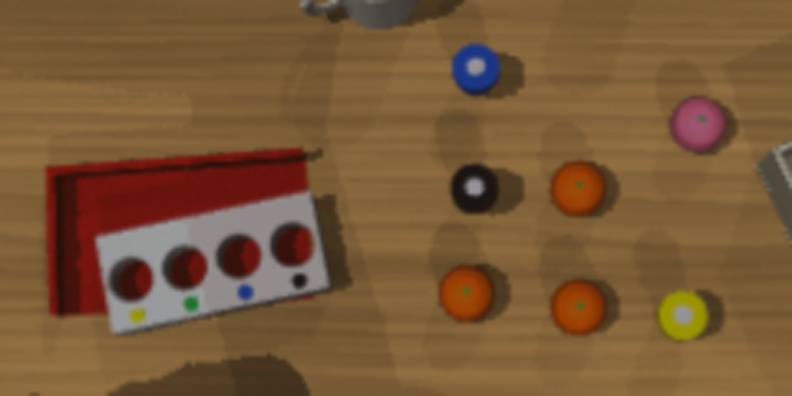

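View pics/crop2.png

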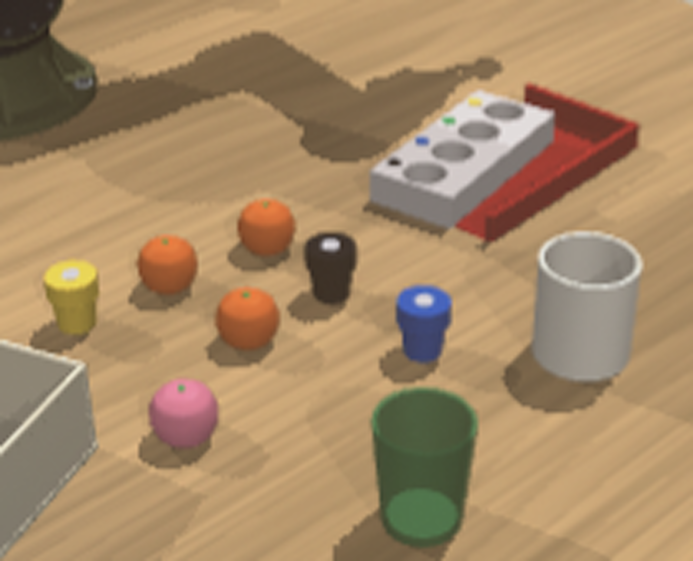

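No green pod is out. In the top view the pods are yellow at (387,236), black at (323,197) and blue at (324,161).

The orange clementines are at (355,197), (320,229) and (356,233). The look-alikes:
- Pink fruit at (391,178): leave alone.
- Green tumbler at (370,115): could be mistaken for the green pod.
- Coloured dots on the rack at about y=235.

Next I'll take the wrist camera over the rack.

arm_command(
  increments=[
    [[4,-6,0,0,0,0.12,-1],[8,-12,0,0,0,0.24,-1],[12,-18,0,0,0,0.36,-1],[16,-23,0,0,0,0.46,-1],[19.4,-27.8,0,0,0,0.46,-1],[19.4,-27.8,0,0,0,0.46,-1],[19.4,-27.8,0,0,0,0.46,-1],[19.4,-27.8,0,0,0,0.46,-1]],
  ],
)

```text
time: 0.95
tool_pos: [0.4621, 0.2562, 0.2563]
ee_rot: [[1.0, -0.005, 0.0], [-0.005, -1.0, -0.001], [0.0, 0.001, -1.0]]
contact_force: [0.3, -0.4, 0.8]
gripper_width: 1.001
```

Run:
```python
from h import *
c=cap('wrist','w1'); print(telemetry.read_state()['tool_pos'],telemetry.read_state()['contact_force'])
```

```text
[0.46118076 0.25782168 0.25608059] [-0.07391137 -0.19018891  0.27857162]
```

View pics/w1.png

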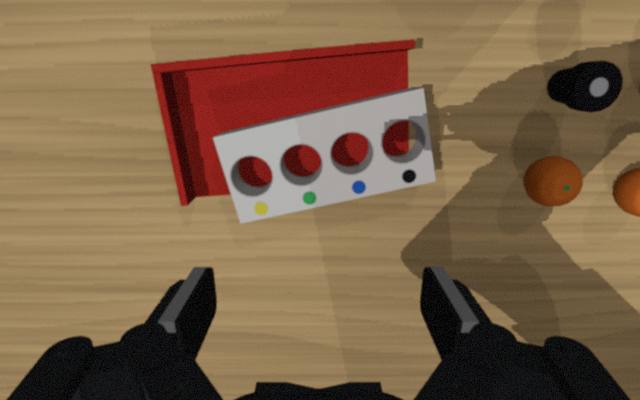

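The rack corners show at about (214,137), (424,88), (435,182) and (240,222). The red corner's inside is near (165,72). I'll zoom in to get them exactly.

Run:
```python
from h import *
c=ld('w1'); f=c['frame']
cv2.imwrite('pics/crop3.png',cv2.resize(f[30:230,140:440],None,fx=2.6,fy=2.6,interpolation=cv2.INTER_CUBIC))
```

```text
(no output)
```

View pics/crop3.png

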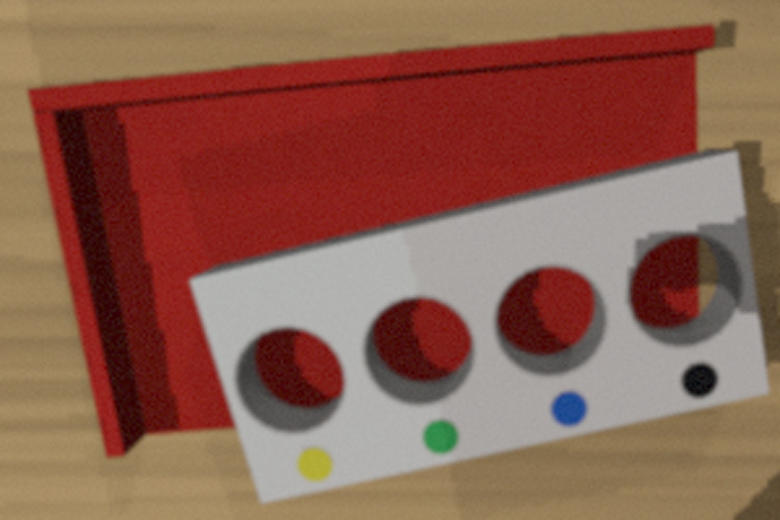

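Run:
```python
from h import *
c=ld('w1'); f=c['frame']
s=lambda p:(140+p[0]/2.6-.3,30+p[1]/2.6-.3)
C=onz(c,[s((55,111)),s((697,50)),s((122,455)),s((30,92)),s((714,26))],.028)
print(C.round(4)); 
d=C[1]-C[0]; print('far yaw',np.degrees(np.arctan2(d[0],-d[1])),np.linalg.norm(d)); d=C[4]-C[3]; print('outer',np.degrees(np.arctan2(d[0],-d[1])),np.linalg.norm(d)); d=C[0]-C[2]; print('left',np.degrees(np.arctan2(d[1],d[0])),np.linalg.norm(d))
R=onz(c,[s((192,278)),s((738,150)),s((766,393)),s((262,501))],.034); print(R.round(4))
print('rack c',R.mean(0)); d=R[1]-R[0]+R[2]-R[3]; print('yaw',np.degrees(np.arctan2(d[0],-d[1])),np.linalg.norm(d)/2)
```

```text
[[0.5507 0.3975 0.028 ]
 [0.5692 0.1744 0.028 ]
 [0.4229 0.389  0.028 ]
 [0.5571 0.4054 0.028 ]
 [0.5769 0.1691 0.028 ]]
far yaw 4.735362359068504 0.22389627546188226
outer 4.77440296337669 0.2371638244159765
left 3.8198570158035268 0.12807402264822887
[[0.4929 0.353  0.034 ]
 [0.5364 0.1592 0.034 ]
 [0.4485 0.141  0.034 ]
 [0.4057 0.334  0.034 ]]
rack c [0.47087044 0.24680383 0.034     ]
yaw 12.583964426134095 0.19816902743457407
```

arm_command(
  increments=[
    [[-4,-1,0,0,0,0.087,-1],[-8.2,-2.1,-3,0,0,0.087,-1],[-8.2,-2.1,-8,0,0,0.087,-1],[-8.2,-2.1,-13,0,0,0.087,-1],[-8.2,-2.1,-18,0,0,0.087,-1],[-8.2,-2.1,-21,0,0,0.087,-1],[-8.2,-2.1,-22.3,0,0,0.087,-1],[-8.2,-2.1,-22.3,0,0,0.087,-1]],
  ],
)

```text
time: 1.8
tool_pos: [0.3774, 0.2384, 0.032]
ee_rot: [[0.996, 0.088, -0.002], [0.088, -0.996, -0.003], [-0.002, 0.002, -1.0]]
contact_force: [0.1, 0.1, -0.4]
gripper_width: 0.997
```

arm_command(
  increments=[
    [[1,0.08,0,0,0,0,-1],[2,0.16,0,0,0,0,-1],[2.7,0.22,0,0,0,0,-1],[3.4,0.28,0,0,0,0,-1],[4.1,0.34,0,0,0,0,-1],[4.8,0.4,0,0,0,0,-1],[5.4,0.44,0,0,0,0,-1],[6,0.49,0,0,0,0,-1]],
  ],
)

```text
time: 2.6
tool_pos: [0.4386, 0.2434, 0.0332]
ee_rot: [[0.996, 0.087, -0.0], [0.087, -0.996, -0.001], [-0.0, 0.001, -1.0]]
contact_force: [-3.4, -1.1, 2.6]
gripper_width: 1.004
```

Run:
```python
from h import *
c=cap('top','t2'); s=cap('scene','s2'); w=cap('wrist','w2'); st=telemetry.read_state(); print(st['tool_pos'],st['contact_force'])
a=cv2.resize(c['frame'][160:270,170:310],None,fx=2.8,fy=2.8); b=w['frame'][:,:]; b=cv2.resize(b,None,fx=.62,fy=.62)
h=max(a.shape[0],b.shape[0]); o=np.zeros((h,a.shape[1]+b.shape[1],3),np.uint8); o[:a.shape[0],:a.shape[1]]=a;o[:b.shape[0],a.shape[1]:]=b
cv2.imwrite('pics/c4.png',o)
```

```text
[0.43870922 0.24339831 0.03311935] [-1.25313445  0.15030177 -0.31980679]
```

View pics/c4.png

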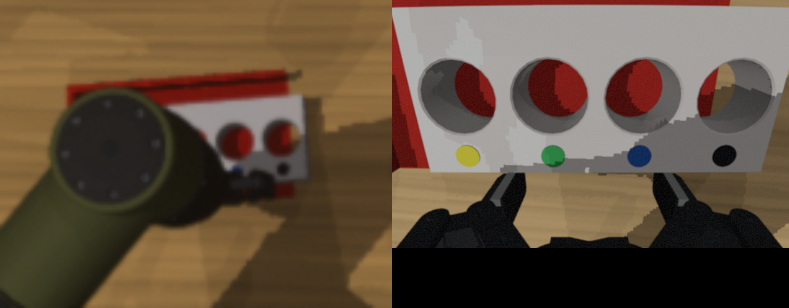

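The rack is now square against both fingers. I'll push 20 mm more and watch the force.

arm_command(
  increments=[
    [[0.5,0.04,0,0,0,0,-1],[1.0,0.08,0,0,0,0,-1],[1.4,0.12,0,0,0,0,-1],[1.7,0.14,0,0,0,0,-1],[2.0,0.16,0,0,0,0,-1],[2.0,0.16,0,0,0,0,-1]],
  ],
)

```text
time: 3.35
tool_pos: [0.4588, 0.2452, 0.0333]
ee_rot: [[0.996, 0.087, 0.001], [0.087, -0.996, -0.0], [0.001, 0.0, -1.0]]
contact_force: [-0.2, 0.1, 0.6]
gripper_width: 0.998
```

Run:
```python
from h import *
w=cap('wrist','w3'); c=cap('top','t3'); st=telemetry.read_state(); print(st['tool_pos'],st['contact_force'])
```

```text
[0.45864771 0.24527365 0.03349109] [ 0.24546228 -0.09350786 -0.82378947]
```

View pics/w3.png

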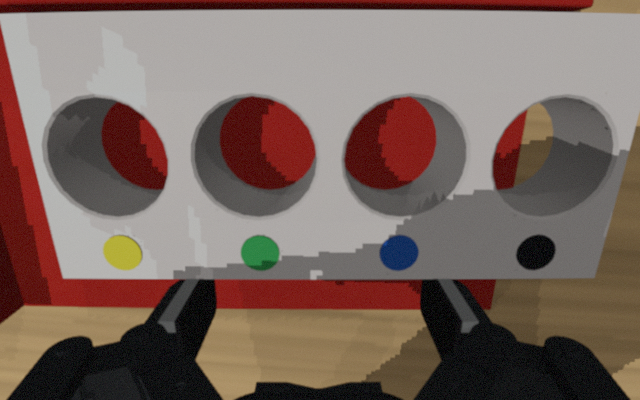

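The rack is parallel and just short of the far stop. Its front edge runs from (62,278) to (595,278). I'll locate its -y end before pushing from there.

```bash
cat >> h.py <<'E'
O=np.array([.5505,.398]); YAW=np.radians(4.75)
XC=np.array([np.cos(YAW),np.sin(YAW)]);YC=np.array([-np.sin(YAW),np.cos(YAW)])
def toc(p): p=np.atleast_2d(p)[:,:2]-O; return np.c_[p@XC,p@YC]
def tow(x,y): return O+x*XC+y*YC
E
python3 - <<'E'
from h import *
w=ld('w3'); P=onz(w,[(62,278),(595,278),(0,14),(640,14)],.034); print(P.round(4),toc(P).round(4))
print(toc(telemetry.read_state()['tool_pos']))
print(tow(-.048,-.29))
E
```

```text
[[0.4633 0.3402 0.034 ]
 [0.4803 0.1424 0.034 ]
 [0.5518 0.347  0.034 ]
 [0.5684 0.158  0.034 ]] [[-0.0917 -0.0504]
 [-0.0911 -0.2489]
 [-0.0029 -0.051 ]
 [-0.002  -0.2407]]
[[-0.10418382 -0.14459568]]
[0.52667924 0.10502121]
```

arm_command(
  increments=[
    [[-1.5,-0.1,0,0,0,0,-1],[-1.5,-0.1,4.5,0,0,0,0],[-1.5,-2,9,0,0,0,1],[2,-6,9,0,0,0,1],[5,-10,9,0,0,0,1],[6.9,-14,9,0,0,0,1],[6.9,-14,9,0,0,0,1],[6.9,-14,5,0,0,0,1]],
  ],
)

```text
time: 4.25
tool_pos: [0.5313, 0.105, 0.0889]
ee_rot: [[0.996, 0.085, 0.011], [0.085, -0.996, 0.003], [0.011, -0.002, -1.0]]
contact_force: [0.8, 1.4, 0.3]
gripper_width: 0.002
```

arm_command(
  increments=[
    [[0,0,-3,0,0,0,1],[0,0,-4.9,0,0,0,1],[-0.08,1,-4.9,0,0,0,1],[-0.16,2,-4.9,0,0,0,1],[-0.22,2.6,-4.9,0,0,0,1],[-0.27,3.2,-4.9,0,0,0,1],[-0.32,3.8,-4.9,0,0,0,1],[-0.37,4.4,-4.9,0,0,0,1]],
  ],
)

```text
time: 5.05
tool_pos: [0.5239, 0.1496, 0.0352]
ee_rot: [[0.996, 0.087, 0.001], [0.087, -0.996, 0.0], [0.001, 0.0, -1.0]]
contact_force: [-0.2, -3.4, 2.0]
gripper_width: -0.001
```

Run:
```python
from h import *
w=cap('wrist','w4'); st=telemetry.read_state(); print(st['tool_pos'],toc(st['tool_pos']),st['contact_force'])
```

```text
[0.52372321 0.15043599 0.03480863] [[-0.04718516 -0.24449641]] [-0.10420602 -0.06938896 -0.62706733]
```

View pics/w4.png

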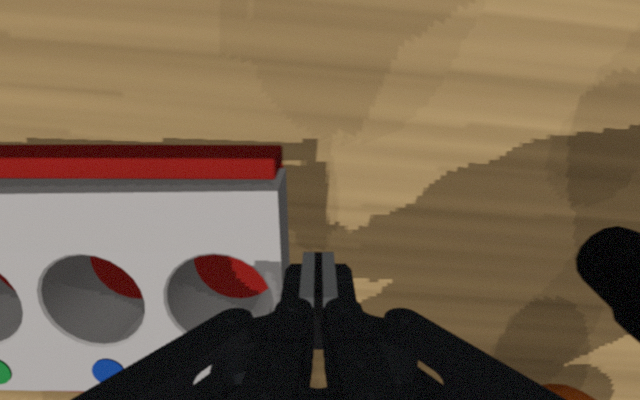

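arm_command(
  increments=[
    [[-0.05,0.6,0,0,0,0,1],[-0.1,1.2,0,0,0,0,1],[-0.14,1.7,0,0,0,0,1],[-0.18,2.1,0,0,0,0,1],[-0.18,2.1,0,0,0,0,1]],
  ],
)

```text
time: 5.6
tool_pos: [0.5216, 0.171, 0.034]
ee_rot: [[0.996, 0.088, -0.0], [0.088, -0.996, 0.001], [-0.0, -0.001, -1.0]]
contact_force: [0.0, -0.5, 0.3]
gripper_width: -0.003
```

Run:
```python
from h import *
w=cap('wrist','w5'); st=telemetry.read_state(); print(st['tool_pos'],toc(st['tool_pos']),st['contact_force'])
```

```text
[0.52146086 0.17086772 0.03384475] [[-0.04774782 -0.22394752]] [-0.82018892 -0.4732853   0.2223698 ]
```

View pics/w5.png

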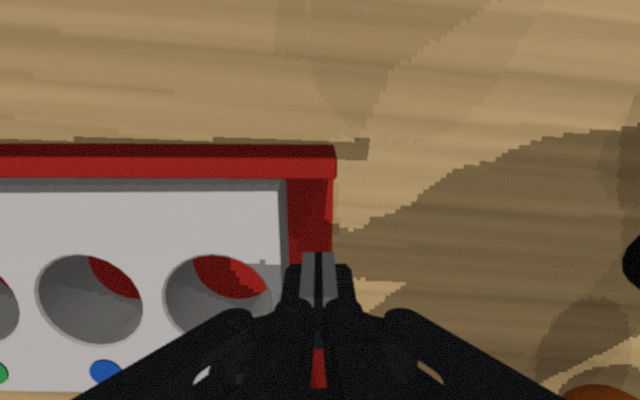

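arm_command(
  increments=[
    [[-0.03,0.3,0,0,0,0,1],[-0.04,0.5,0,0,0,0,1],[-0.06,0.7,0,0,0,0,1]],
  ],
)

```text
time: 5.95
tool_pos: [0.5209, 0.1772, 0.0339]
ee_rot: [[0.996, 0.087, -0.001], [0.087, -0.996, -0.0], [-0.001, 0.0, -1.0]]
contact_force: [0.4, -1.7, 0.1]
gripper_width: -0.002
```

arm_command(
  increments=[
    [[-0.01,0.15,0,0,0,0,1],[-0.02,0.3,0,0,0,0,1]],
  ],
)

```text
time: 6.15
tool_pos: [0.5207, 0.1802, 0.034]
ee_rot: [[0.996, 0.087, -0.0], [0.087, -0.996, -0.0], [-0.0, 0.0, -1.0]]
contact_force: [-0.1, -1.6, -1.8]
gripper_width: 0.003
```

Run:
```python
from h import *
w=cap('wrist','w6'); st=telemetry.read_state(); print(st['tool_pos'],toc(st['tool_pos']),st['contact_force'])
```

```text
[0.52083151 0.18043643 0.03409873] [[-0.04758265 -0.21435955]] [ 0.7851649  -1.71223024 -1.10488484]
```

View pics/w6.png

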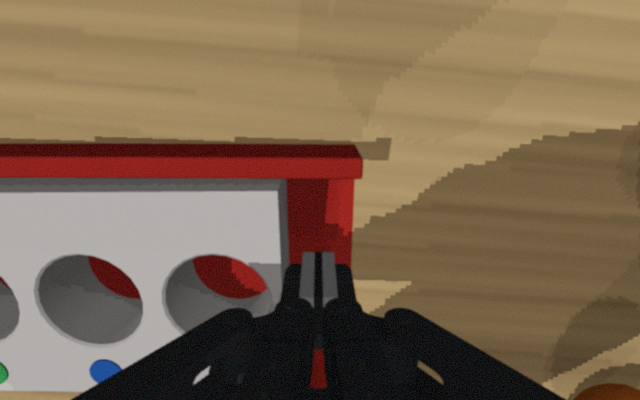

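arm_command(
  increments=[
    [[-0.01,0.1,0,0,0,0,1],[-0.02,0.2,0,0,0,0,1],[-0.03,0.3,0,0,0,0,1]],
  ],
)

```text
time: 6.5
tool_pos: [0.5205, 0.182, 0.0342]
ee_rot: [[0.996, 0.087, -0.001], [0.087, -0.996, -0.003], [-0.001, 0.002, -1.0]]
contact_force: [1.4, -8.4, 0.1]
gripper_width: -0.002
```

arm_command(
  increments=[
    [[-0.01,0.1,0,0,0,0,1],[-0.02,0.2,0,0,0,0,1]],
  ],
)

```text
time: 6.7
tool_pos: [0.5203, 0.1823, 0.0342]
ee_rot: [[0.996, 0.086, -0.001], [0.086, -0.996, -0.006], [-0.002, 0.006, -1.0]]
contact_force: [1.7, -15.4, 0.9]
gripper_width: -0.0
```

Run:
```python
from h import *
w=cap('wrist','w7'); st=telemetry.read_state(); print(st['tool_pos'],toc(st['tool_pos']),st['contact_force'])
print(toc(onz(w,[(277,191)],.034)))
```

```text
[0.5203341 0.1822424 0.0341893] [[-0.04792879 -0.2125186 ]] [  1.66105328 -13.01677481   1.64338364]
[[-0.00161637 -0.19927604]]
```

arm_command(
  increments=[
    [[0,-2,0,0,0,0,1],[0,-2,5,0,0,0,1],[0,-2,9,0,0,0,1],[-4,2,9,0,0,0,0],[-8,6,9,0,0,0,-1],[-8.6,10.2,9,0,0,0,-1],[-8.6,10.2,9,0,0,0,-1],[-8.6,10.2,5,0,0,0,-1]],
  ],
)

```text
time: 7.55
tool_pos: [0.4365, 0.2917, 0.0902]
ee_rot: [[0.996, 0.091, 0.009], [0.091, -0.996, 0.009], [0.01, -0.008, -1.0]]
contact_force: [0.9, 0.4, 0.3]
gripper_width: 0.845
```

arm_command(
  increments=[
    [[0,0,-3,0,0,0,-1],[0,0,-5,0,0,0,-1],[0.6,0.05,-5,0,0,0,-1],[1.2,0.1,-5,0,0,0,-1],[1.7,0.14,-5,0,0,0,-1],[2.0,0.17,-5,0,0,0,-1],[2.2,0.18,-5,0,0,0,-1]],
  ],
)

```text
time: 8.25
tool_pos: [0.4569, 0.2894, 0.0353]
ee_rot: [[0.996, 0.087, 0.0], [0.087, -0.996, 0.001], [0.0, -0.001, -1.0]]
contact_force: [-3.5, 0.4, 2.3]
gripper_width: 1.004
```

arm_command(
  increments=[
    [[0.2,0.02,0,0,0,0,-1],[0.35,0.03,0,0,0,0,-1]],
  ],
)

```text
time: 8.45
tool_pos: [0.4582, 0.2895, 0.0347]
ee_rot: [[0.996, 0.086, -0.004], [0.086, -0.996, -0.0], [-0.004, -0.0, -1.0]]
contact_force: [-21.0, 1.7, 13.2]
gripper_width: 1.003
```

Run:
```python
from h import *
w=cap('wrist','w8'); st=telemetry.read_state(); print(st['tool_pos'],toc(st['tool_pos']),st['contact_force'])
```

```text
[0.45815608 0.28955798 0.03477188] [[-0.10100666 -0.10042274]] [-15.77351771   0.24168884   9.84209623]
```

View pics/w8.png

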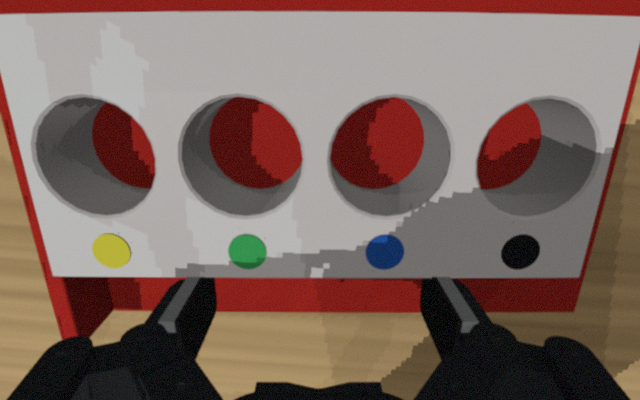

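The push met firm contact, with the TCP at x_c = -0.101 as predicted. I'll back off, rise and check how it sits.

arm_command(
  increments=[
    [[-1.5,0,0,0,0,0,-1],[-1.5,0,5,0,0,0,-1],[-1.5,-1,10,0,0,0,-1],[0,-2,15,0,0,0,-1],[0,-2,20,0,0,0,-1],[0,-2,22,0,0,0,-1],[0,-2,22,0,0,0,-1],[0,-2,22,0,0,0,-1]],
  ],
)

```text
time: 9.3
tool_pos: [0.4601, 0.2694, 0.2545]
ee_rot: [[0.996, 0.087, 0.001], [0.087, -0.996, 0.001], [0.001, -0.001, -1.0]]
contact_force: [-0.7, -0.5, -1.4]
gripper_width: 0.999
```

Run:
```python
from h import *
w=cap('wrist','w9'); t=cap('top','t9');st=telemetry.read_state(); print(st['tool_pos'],st['contact_force'])
cv2.imwrite('pics/crop9.png',cv2.resize(w['frame'][0:220,120:440],None,fx=2.4,fy=2.4,interpolation=cv2.INTER_CUBIC))
```

```text
[0.45963035 0.26909323 0.25282834] [-1.07344276 -0.4534238   0.34735918]
```

View pics/crop9.png

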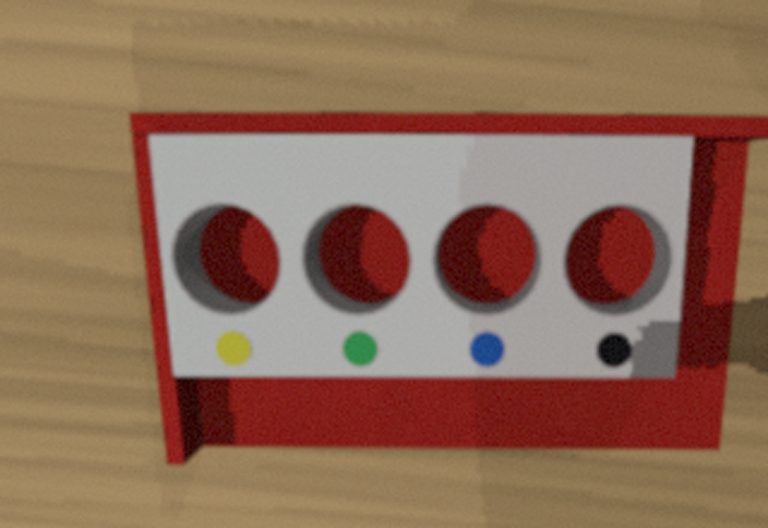

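The rack sits flush on both stops. I'll measure it from two wrist positions and survey the other objects on the way.

arm_command(
  increments=[
    [[0,-5,2,0,0,-0.08,-1],[0,-9,2,0,0,-0.08,-1],[0,-9,2,0,0,-0.08,-1],[0,-9,2,0,0,-0.08,-1]],
  ],
)

```text
time: 9.8
tool_pos: [0.4598, 0.1785, 0.2734]
ee_rot: [[1.0, 0.006, -0.001], [0.006, -1.0, -0.001], [-0.001, 0.001, -1.0]]
contact_force: [0.4, 0.6, -0.4]
gripper_width: 0.999
```

Run:
```python
from h import *
w=cap('wrist','w10')
```

arm_command(
  increments=[
    [[0,-5,2,0,0,0,-1],[0,-10,5,0,0,0,-1],[0,-15,5,0,0,0,-1],[0,-19,5,0,0,0,-1],[0,-19,5,0,0,0,-1],[0,-19,5,0,0,0,-1]],
  ],
)

```text
time: 10.45
tool_pos: [0.4601, -0.0109, 0.3233]
ee_rot: [[1.0, 0.006, -0.001], [0.006, -1.0, -0.0], [-0.001, 0.0, -1.0]]
contact_force: [0.9, 1.7, 0.2]
gripper_width: 0.996
```

Run:
```python
from h import *
w=cap('wrist','w11'); print(telemetry.read_state()['tool_pos'])
```

```text
[ 0.46009986 -0.01008862  0.32323731]
```

View pics/w10.png

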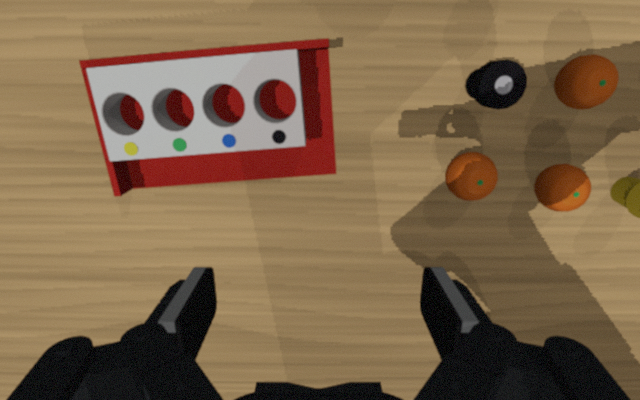

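View pics/w11.png

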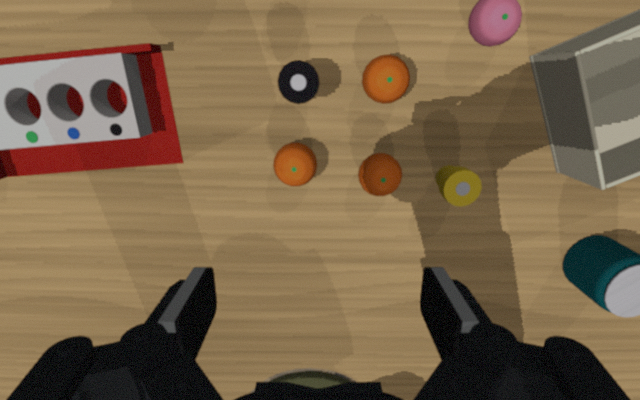

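w11 shows:
- **Pods:** black disc at (298,82), yellow disc at (462,188).
- **Clementines:** stems at (390,79), (293,170) and (383,180).
- **Look-alike:** pink fruit at (495,20).

I'll triangulate these now.

```bash
cat >> h.py <<'E'
def blobs(m,amin,amax=1e9):
    n,l,s,ce=cv2.connectedComponentsWithStats(m.astype(np.uint8)); return [(int(s[i,4]),ce[i].round(1).tolist()) for i in range(1,n) if amin<=s[i,4]<=amax]
def near(m,uv,r,shift=0):
    """centroid of mask m near uv"""
    ys,xs=np.nonzero(m); k=np.hypot(xs-uv[0],ys-uv[1])<r
    return (xs[k].mean(),ys[k].mean()) if k.any() else None
def hsv(c): return cv2.cvtColor(c['frame'],cv2.COLOR_BGR2HSV)
E
python3 - <<'E'
from h import *
for t in ['w10','w11','t9','scene0']:
    c=ld(t);h=hsv(c); H,S,V=[h[...,i].astype(int) for i in range(3)]
    print(t,'orange',blobs((H<=14)&(H>=5)&(S>190)&(V>110),60))
    print('  green',blobs((H>35)&(H<90)&(S>90)&(V>40),2,150))
    print('  silver',blobs((S<40)&(V>130),10,300))
    print('  yel',blobs((H>=24)&(H<34)&(S>160),30), 'blue',blobs((H>100)&(H<130)&(S>150),20))
    print('  dark', blobs((V<35),60,1500))
# rack corners from w9
c=ld('w9'); s=lambda p:(120+p[0]/2.4-.3,p[1]/2.4-.3)
R=onz(c,[s((149,135)),s((693,135)),s((677,377)),s((173,377))],.034); print(R.round(4)); print(R.mean(0)); d=R[1]-R[0]+R[2]-R[3]; print('yaw',np.degrees(np.arctan2(d[0],-d[1])),np.linalg.norm(d)/2,np.linalg.norm(R[0]-R[3]+R[1]-R[2])/2)
E
```

```text
w10 orange [(1359, [597.0, 80.9]), (1518, [473.0, 175.3]), (1062, [570.6, 190.9])]
  green [(28, [602.3, 82.4]), (125, [179.1, 144.4]), (22, [479.9, 182.1]), (21, [576.0, 194.2])]
  silver [(124, [502.2, 81.3])]
  yel [(103, [130.4, 148.2]), (748, [627.8, 193.9])] blue [(108, [228.6, 140.3])]
  dark [(89, [278.5, 136.4])]
w11 orange [(1551, [385.4, 78.7]), (1168, [293.6, 164.9]), (829, [383.5, 176.6]), (90, [362.6, 178.8])]
  green [(18, [504.5, 16.0]), (20, [389.1, 79.0]), (88, [31.4, 136.5]), (16, [293.5, 169.0]), (14, [382.7, 179.5]), (2, [583.5, 245.5]), (2, [580.0, 251.5]), (2, [574.5, 255.0]), (2, [609.5, 256.0]), (3, [615.7, 258.0]), (2, [604.5, 260.0]), (2, [609.5, 261.0]), (2, [581.0, 265.5]), (2, [569.5, 269.0]), (2, [581.5, 268.5]), (2, [565.5, 272.5]), (2, [573.5, 272.0]), (2, [586.5, 275.0]), (2, [578.5, 279.5]), (2, [588.0, 283.5]), (2, [332.5, 379.5])]
  silver [(193, [297.9, 82.1])]
  yel [(1112, [458.1, 184.5])] blue [(77, [73.2, 133.0])]
  dark [(914, [298.1, 81.5]), (61, [115.7, 129.1])]
t9 orange [(112, [357.0, 196.0]), (198, [354.4, 233.0])]
  green [(9, [220.7, 
[... 1647 characters left out ...]
, 379.2]), (427, [326.2, 392.7])]
scene0 orange []
  green [(2, [355.5, 156.0]), (52, [349.1, 273.8]), (16, [340.8, 277.4]), (3, [356.0, 278.0])]
  silver [(116, [2.4, 28.3]), (13, [390.3, 43.8]), (42, [76.5, 62.4]), (18, [319.7, 193.6]), (13, [348.0, 210.2]), (24, [162.4, 245.0]), (14, [0.6, 283.7]), (14, [212.6, 294.6]), (228, [284.0, 334.4]), (27, [202.6, 306.1]), (214, [180.8, 314.0]), (140, [635.5, 391.7])]
  yel [] blue [(55, [347.7, 211.3])]
  dark [(1050, [162.9, 43.5]), (101, [16.0, 386.2])]
[[0.5508 0.3964 0.034 ]
 [0.5679 0.1983 0.034 ]
 [0.4784 0.19   0.034 ]
 [0.4611 0.3894 0.034 ]]
[0.51454107 0.29353146 0.034     ]
yaw 4.9475400423182245 0.19949589680114174 0.08996117184426997
```

Run:
```python
from h import *
a,b,t,s=ld('w10'),ld('w11'),ld('t9'),ld('scene0')
for n,o in dict(black=[(a,(502.2,81.3)),(b,(297.9,82.1))],black_s=[(s,(319.7,193.6)),(b,(297.9,82.1))],cA=[(a,(602.3,82.4)),(b,(389.1,79.0))],cB=[(a,(479.9,182.1)),(b,(293.5,169))],cC=[(a,(576,194.2)),(b,(382.7,179.5))],
 yel=[(b,(462.2,188.3)),(t,(386.5,235))],blue=[(s,(348,210.2)),(t,(323.6,159.6))],gdot=[(a,(179.1,144.4)),(b,(31.4,136.5))],bdot=[(a,(228.6,140.3)),(b,(73.2,133.0))]).items():
    p,e=tri(o); print(n,p.round(4),np.round(e,4))
# tub from top
f=t['frame'][140:250,400:520]; cv2.imwrite('pics/tub.png',cv2.resize(f,None,fx=5,fy=5,interpolation=cv2.INTER_CUBIC))
cv2.imwrite('pics/ycrop.png',cv2.resize(b['frame'][60:240,270:520],None,fx=3,fy=3,interpolation=cv2.INTER_CUBIC))
```

```text
black [0.5395 0.0092 0.0466] [0.0015 0.0015]
black_s [0.5385 0.0094 0.0512] [0.0006 0.0006]
cA [ 0.5417 -0.0859  0.0456] [0.0001 0.0001]
cB [0.4446 0.0153 0.0454] [0. 0.]
cC [ 0.4328 -0.0859  0.0458] [0.0002 0.0002]
yel [ 0.4239 -0.1755  0.0502] [0.001 0.001]
blue [0.6492 0.0105 0.0509] [0.0002 0.0002]
gdot [0.4786 0.3163 0.0326] [0.0001 0.0001]
bdot [0.4826 0.2664 0.0326] [0.0001 0.0001]
```

View pics/tub.png

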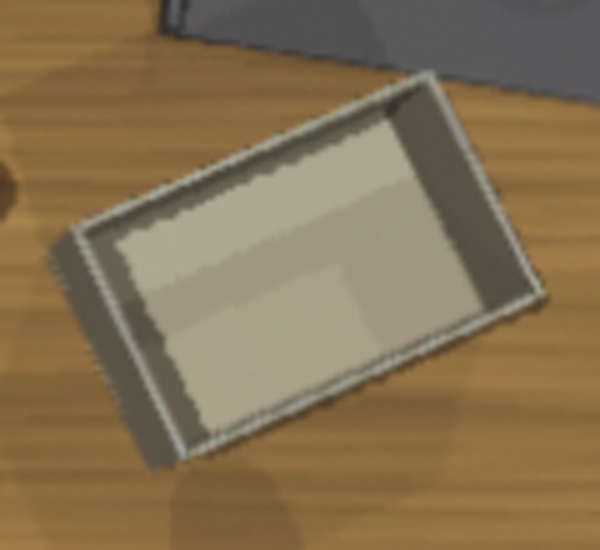

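View pics/ycrop.png

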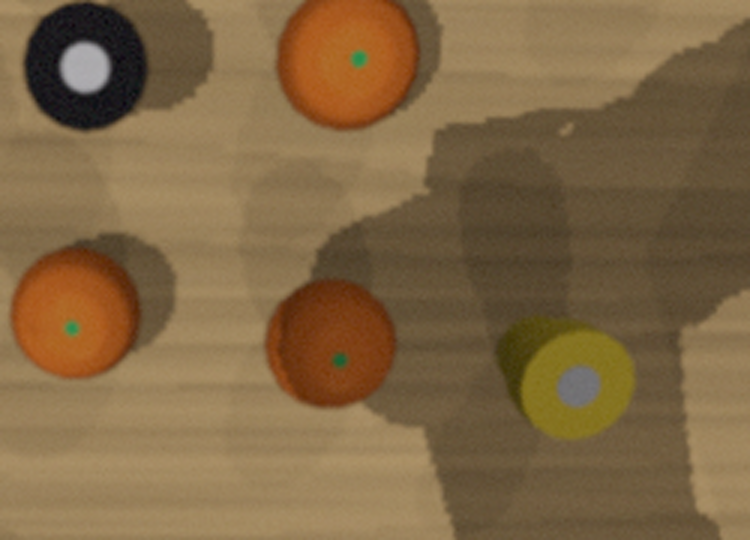

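Run:
```python
from h import *
t=ld('t9')
P=onz(t,[(400+80/5,140+230/5),(400+430/5,140+75/5),(400+545/5,140+292/5),(400+185/5,140+458/5)],.08); print(P.round(4),P.mean(0))
d=P[1]-P[0]+P[2]-P[3]; print(np.degrees(np.arctan2(d[1],d[0])),np.linalg.norm(d)/2,np.linalg.norm(P[3]-P[0]+P[2]-P[1])/2)
u=d[:2]/np.linalg.norm(d[:2]); 
for k in (-.075,-.01,.055): print(k,P.mean(0)[:2]+k*u,np.hypot(*(P.mean(0)[:2]+k*u)))
```

```text
[[ 0.564  -0.259   0.08  ]
 [ 0.6593 -0.4719  0.08  ]
 [ 0.5289 -0.5325  0.08  ]
 [ 0.4313 -0.3155  0.08  ]] [ 0.54584132 -0.39472787  0.08      ]
-65.8383305953848 0.23558667488405236 0.14397076417353655
-0.075 [ 0.51514287 -0.32629831] 0.6097891090363043
-0.01 [ 0.54174819 -0.38560393] 0.6649672878460884
0.055 [ 0.56835352 -0.44490955] 0.7217826752641512
```

Heights agree with the text: stems at 45.5 mm, discs at about 50 mm, rack dots at 33 mm. The tub centre is about (0.546, -0.395), with its long axis at -66°. Clementines come first.

arm_command(
  increments=[
    [[2,-2,0,0,0,-0.145,-1],[4,-4,-4,0,0,-0.29,-1],[6,-6,-8,0,0,-0.435,-1],[8.2,-7.5,-12,0,0,-0.58,-1],[8.2,-7.5,-16,0,0,-0.725,-1],[8.2,-7.5,-20,0,0,-0.87,-1],[8.2,-7.5,-20,0,0,-1.015,-1],[8.2,-7.5,-20,0,0,-1.154,-1]],
  ],
)

```text
time: 11.3
tool_pos: [0.5412, -0.0838, 0.1213]
ee_rot: [[0.409, -0.913, -0.005], [-0.913, -0.409, -0.001], [-0.001, 0.005, -1.0]]
contact_force: [0.6, 0.4, 0.7]
gripper_width: 1.0
```

Run:
```python
from h import *
w=cap('wrist','w12'); print(telemetry.read_state()['tool_pos'])
```

```text
[ 0.54173999 -0.08376125  0.12236695]
```

View pics/w12.png

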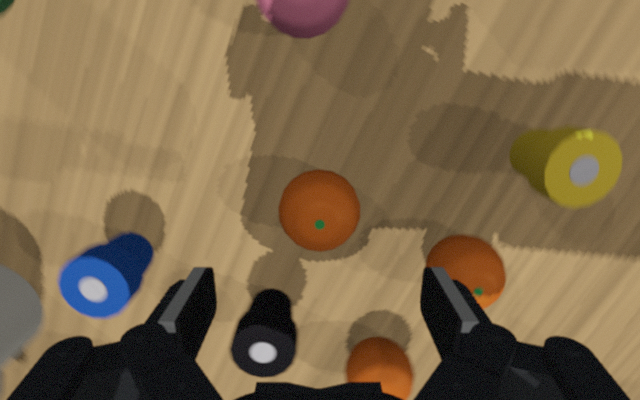

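The picture shows the chosen orange clementine at (320,210) with its stem at (320,224). Pink is separate, at (303,10).

Run:
```python
from h import *
w=ld('w12')
print(onz(w,[(319.5,224.5),(478,292)],.0455).round(4), onz(w,[(584,171),(93,290),(263,352)],.0505).round(4))
```

```text
[[ 0.5417 -0.0862  0.0455]
 [ 0.4327 -0.0848  0.0455]] [[ 0.4238 -0.1752  0.0505]
 [ 0.65    0.0068  0.0505]
 [ 0.5394  0.0076  0.0505]]
```

arm_command(
  increments=[
    [[0,-0.1,-4,0,0,0,-1],[0,-0.1,-7,0,0,0,-1],[0,-0.1,-9,0,0,0,-1],[0,-0.1,-9.5,0,0,0,-1],[0,-0.1,-9.5,0,0,0,-1]],
  ],
)

```text
time: 11.85
tool_pos: [0.5418, -0.0857, 0.0287]
ee_rot: [[0.414, -0.91, -0.002], [-0.91, -0.414, -0.001], [-0.0, 0.002, -1.0]]
contact_force: [0.7, -0.3, 0.1]
gripper_width: 0.999
```

arm_command(
  increments=[
    [[0,0,0,0,0,0,0],[0,0,0,0,0,0,1],[0,0,0,0,0,0,1],[0,0,0,0,0,0,1],[0,0,0,0,0,0,1],[0,0,0,0,0,0,1]],
  ],
  squeeze=20,
)

```text
time: 12.45
tool_pos: [0.5429, -0.0866, 0.0308]
ee_rot: [[0.412, -0.911, 0.003], [-0.911, -0.412, 0.0], [0.001, -0.002, -1.0]]
contact_force: [0.3, 1.1, 4.8]
gripper_width: 0.591
```

arm_command(
  increments=[
    [[0,0,1,0,0,0,1],[0,0,3,0,0,0,1],[0,0,6,0,0,0,1],[0,0,10,0,0,0,1],[0,0,14,0,0,0,1],[0,0,14,0,0,0,1]],
  ],
)

```text
time: 13.05
tool_pos: [0.5443, -0.0873, 0.1767]
ee_rot: [[0.411, -0.911, 0.01], [-0.911, -0.411, -0.001], [0.005, -0.009, -1.0]]
contact_force: [-0.6, 0.6, -0.9]
gripper_width: 0.595
```

Run:
```python
from h import *
w=cap('wrist','w13'); print(telemetry.read_state())
```

```text
{'time': 13.1, 'q': array([ 1.18760701e+01, -5.25745553e+00, -1.12365903e+01,  4.67231699e-02,
       -8.36841835e+01,  1.24073048e+01]), 'joint_vel': array([ 0.11577341,  2.03271434, -4.33077764, -1.97524352,  1.17556113,
        0.03314381]), 'effort': array([-5.27625228e-02, -3.20126617e+01,  3.70445108e+01,  7.63232321e+00,
       -1.85464025e-01, -2.91934539e-04]), 'tool_pos': array([ 0.54316216, -0.08683923,  0.17304537]), 'ee_rot': array([[ 4.11323407e-01, -9.11470263e-01,  5.91722709e-03],
       [-9.11487155e-01, -4.11328329e-01,  4.16122073e-04],
       [ 2.05464023e-03, -5.56463723e-03, -9.99982406e-01]]), 'contact_force': array([ 0.03644005, -0.55523662, -2.83522781]), 'ft_torque': array([ 0.02678838, -0.01336651,  0.01880001]), 'gripper_width': 0.596700997662039}
```

View pics/w13.png

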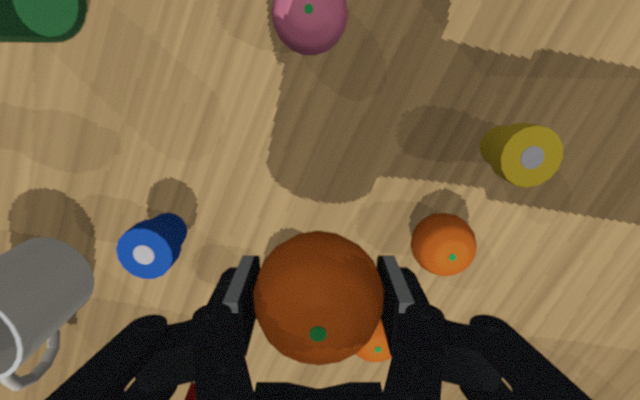

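The clementine is held, opening about 0.595. I'll carry it to the far slot of the tub.

arm_command(
  increments=[
    [[0.3,-4,1,0,0,0,1],[0.6,-9,1,0,0,0,1],[1,-14,1,0,0,0,1],[1.3,-19,1,0,0,0,1],[1.6,-24,1,0,0,0,1],[2,-29,1,0,0,0,1],[2.2,-33,1,0,0,0,1],[2.4,-35.2,1,0,0,0,1]],
  ],
)

```text
time: 13.9
tool_pos: [0.5644, -0.4416, 0.1764]
ee_rot: [[0.409, -0.913, -0.004], [-0.913, -0.409, 0.002], [-0.003, 0.003, -1.0]]
contact_force: [0.5, 0.6, -1.4]
gripper_width: 0.595
```

arm_command(
  increments=[
    [[0,0,0,0,0,0,1],[0,0,0,0,0,0,1],[0,0,0,0,0,0,1]],
  ],
)

```text
time: 14.2
tool_pos: [0.5659, -0.4378, 0.1785]
ee_rot: [[0.412, -0.911, -0.001], [-0.911, -0.412, 0.001], [-0.001, 0.001, -1.0]]
contact_force: [-0.1, 0.5, -0.8]
gripper_width: 0.595
```

Run:
```python
from h import *
w=cap('wrist','w14'); print(telemetry.read_state()['tool_pos'],telemetry.read_state()['contact_force'])
```

```text
[ 0.56603445 -0.43770167  0.1790172 ] [ 0.22272998 -0.08193706 -0.56939223]
```

View pics/w14.png

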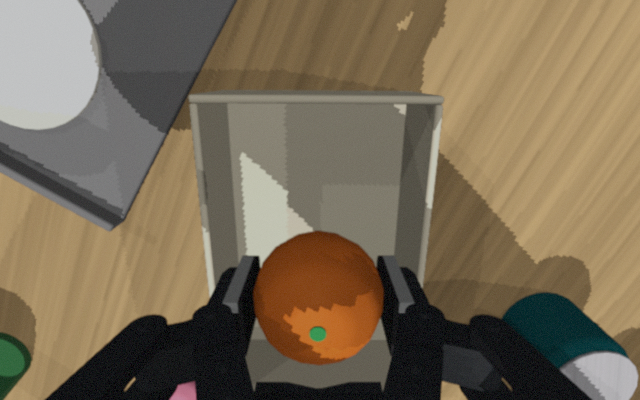

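The tub is square with the gripper. Its far rim corners are at (191,97) and (442,97), and I'll use them to refine the tub position.

Run:
```python
from h import *
w=ld('w14'); P=onz(w,[(191,97),(442,97)],.08); print(P.round(4)); m=P.mean(0)[:2]; d=P[1]-P[0]; print(np.linalg.norm(d),np.degrees(np.arctan2(d[1],d[0])))
n=np.array([d[1],-d[0]])/np.linalg.norm(d[:2]); 
if n@(np.array([.546,-.395])-m)<0:n=-n
ctr=m+.12*n; print('centre',ctr,'n',n)
for k in (.05,-.01,-.07): print(k,ctr-k*n)
```

```text
[[ 0.6631 -0.4734  0.08  ]
 [ 0.5309 -0.5332  0.08  ]]
0.14504898127950702 -155.66909921106156
centre [ 0.54753485 -0.39397706] n [-0.41200584  0.91118121]
0.05 [ 0.56813514 -0.43953612]
-0.01 [ 0.54341479 -0.38486525]
-0.07 [ 0.51869444 -0.33019438]
```

arm_command(
  increments=[
    [[0,0,-4,0,0,0,1],[0,0,-8,0,0,0,1],[0,0,-11,0,0,0,1],[0,0,-12.5,0,0,0,1],[0,0,-13.4,0,0,0,1],[0,0,-13.9,0,0,0,1],[0,0,-14.1,0,0,0,1],[0,0,-14.1,0,0,0,1]],
  ],
)

```text
time: 15.05
tool_pos: [0.5665, -0.439, 0.0396]
ee_rot: [[0.411, -0.911, 0.002], [-0.911, -0.411, -0.001], [0.002, -0.001, -1.0]]
contact_force: [-0.8, -0.3, -0.8]
gripper_width: 0.593
```

arm_command(
  increments=[
    [[0,0,-0.1,0,0,0,1],[0,0,-0.1,0,0,0,1],[0,0,-0.2,0,0,0,1]],
  ],
)

```text
time: 15.35
tool_pos: [0.5661, -0.4389, 0.0369]
ee_rot: [[0.411, -0.911, 0.001], [-0.911, -0.411, -0.001], [0.001, -0.0, -1.0]]
contact_force: [-0.4, 0.1, -0.6]
gripper_width: 0.589
```

arm_command(
  increments=[
    [[0,0,-0.05,0,0,0,1],[0,0,-0.1,0,0,0,1]],
  ],
)

```text
time: 15.55
tool_pos: [0.566, -0.4389, 0.0359]
ee_rot: [[0.412, -0.911, 0.0], [-0.911, -0.412, -0.001], [0.001, 0.0, -1.0]]
contact_force: [-1.4, 0.9, 3.6]
gripper_width: 0.597
```

arm_command(
  increments=[
    [[0,0,0,0,0,0,0.1],[0,0,0,0,0,0,-0.2],[0,0,0,0,0,0,-0.6],[0,0,0,0,0,0,-0.6],[0,0,2,0,0,0,-0.6],[0,0,6,0,0,0,-0.6],[0,0,10,0,0,0,-1],[0,0,14,0,0,0,-1]],
  ],
)

```text
time: 16.35
tool_pos: [0.5657, -0.4387, 0.1764]
ee_rot: [[0.411, -0.911, -0.001], [-0.911, -0.411, 0.0], [-0.0, 0.0, -1.0]]
contact_force: [1.2, -0.5, 0.7]
gripper_width: 0.999
```

Run:
```python
from h import *
w=cap('wrist','w15'); t=cap('top','t15'); print(telemetry.read_state()['tool_pos'],telemetry.read_state()['contact_force'])
a=cv2.resize(w['frame'],None,fx=.6,fy=.6);b=cv2.resize(t['frame'][140:260,180:320],None,fx=2.5,fy=2.5)
o=np.zeros((300,a.shape[1]+b.shape[1],3),np.uint8);o[:240,:a.shape[1]]=a;o[:,a.shape[1]:]=b;cv2.imwrite('pics/c15.png',o)
```

```text
[ 0.56772591 -0.4405348   0.183782  ] [-0.57633173  0.04650835  0.98005301]
```

View pics/c15.png

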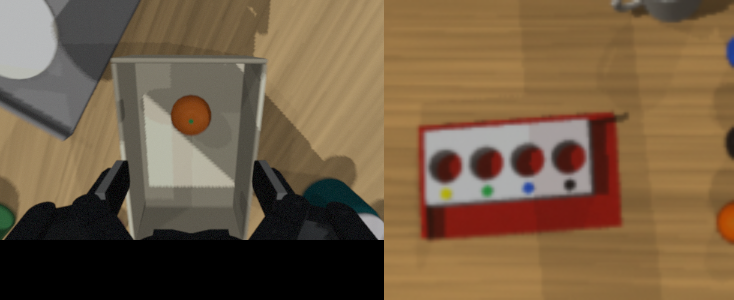

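The clementine rests in the tub and the rack is still home. Next is clementine C at (0.433, -0.0855).

arm_command(
  increments=[
    [[-1.5,4,0,0,0,0,-1],[-3.3,9,0,0,0,0,-1],[-5.2,14,0,0,0,0,-1],[-7,19,0,0,0,0,-1],[-9,24,0,0,0,0,-1],[-11,29,0,0,0,0,-1],[-12.5,33,-3,0,0,0,-1],[-13.3,35.3,-6,0,0,0,-1]],
  ],
)

```text
time: 17.25
tool_pos: [0.4345, -0.0872, 0.1199]
ee_rot: [[0.412, -0.911, 0.006], [-0.911, -0.412, 0.001], [0.002, -0.006, -1.0]]
contact_force: [0.6, 1.4, -0.2]
gripper_width: 0.999
```

arm_command(
  increments=[
    [[0,0,0,0,0,0,-1],[0,0,0,0,0,0,-1]],
  ],
)

```text
time: 17.45
tool_pos: [0.4338, -0.0885, 0.1182]
ee_rot: [[0.414, -0.91, -0.0], [-0.91, -0.414, -0.001], [0.0, 0.0, -1.0]]
contact_force: [0.3, -0.1, 1.3]
gripper_width: 1.0
```

Run:
```python
from h import *
w=cap('wrist','w16'); st=telemetry.read_state();print(st['tool_pos'])
h=hsv(w);H,S,V=[h[...,i].astype(int) for i in range(3)]
for b in blobs((H>35)&(H<90)&(S>90)&(V>40),8,150): print(b,onz(w,[b[1]],.0455).round(4))
```

```text
[ 0.43470468 -0.08912418  0.11946939]
(67, [319.0, 234.1]) [[ 0.433  -0.0866  0.0455]]
(48, [238.4, 356.2]) [[0.4448 0.0145 0.0455]]
```

View pics/w16.png

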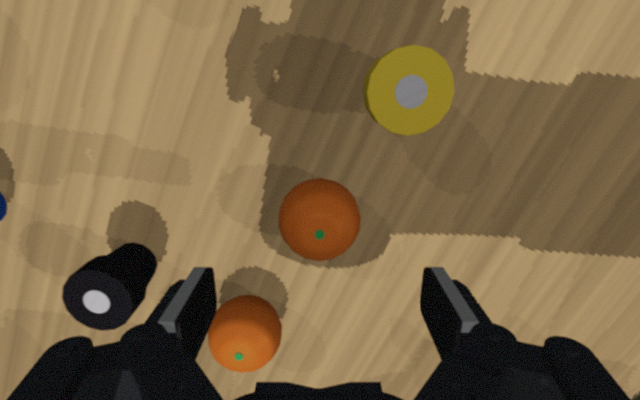

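arm_command(
  increments=[
    [[0,0,-3,0,0,0,-1],[0,0,-5,0,0,0,-1],[0,0,-5,0,0,0,-1]],
  ],
)

```text
time: 17.8
tool_pos: [0.4334, -0.09, 0.067]
ee_rot: [[0.409, -0.912, -0.003], [-0.912, -0.409, -0.0], [-0.001, 0.003, -1.0]]
contact_force: [-0.4, 0.6, -1.1]
gripper_width: 0.996
```

arm_command(
  increments=[
    [[0,0.35,0,0,0,0,-1],[0,0.35,-2,0,0,0,-1],[0,0.35,-3.4,0,0,0,-1],[0,0.35,-3.6,0,0,0,-1],[0,0.35,-3.6,0,0,0,-1]],
  ],
)

```text
time: 18.3
tool_pos: [0.4344, -0.0857, 0.033]
ee_rot: [[0.411, -0.911, -0.0], [-0.911, -0.411, -0.001], [0.001, 0.0, -1.0]]
contact_force: [-0.5, 0.3, -0.4]
gripper_width: 0.998
```

arm_command(
  increments=[
    [[0,0,-0.2,0,0,0,0],[0,0,-0.2,0,0,0,1],[0,0,-0.2,0,0,0,1],[0,0,-0.2,0,0,0,1],[0,0,-0.2,0,0,0,1],[0,0,-0.2,0,0,0,1]],
  ],
  squeeze=20,
)

```text
time: 18.9
tool_pos: [0.4346, -0.0856, 0.0313]
ee_rot: [[0.412, -0.911, 0.001], [-0.911, -0.412, -0.0], [0.001, -0.001, -1.0]]
contact_force: [-1.5, -0.1, 4.6]
gripper_width: 0.598
```

arm_command(
  increments=[
    [[0,0,1,0,0,0,1],[0,0,3,0,0,0,1],[0,0,6,0,0,0,1],[0,0,10,0,0,0,1],[0,0,14,0,0,0,1],[0,0,14,0,0,0,1]],
  ],
)

```text
time: 19.5
tool_pos: [0.4363, -0.0857, 0.1771]
ee_rot: [[0.411, -0.911, 0.009], [-0.911, -0.412, 0.0], [0.004, -0.009, -1.0]]
contact_force: [0.8, -0.6, -0.2]
gripper_width: 0.595
```

arm_command(
  increments=[
    [[1.5,-4,1,0,0,0,1],[3.1,-8.5,1,0,0,0,1],[4.7,-13,1,0,0,0,1],[6.4,-17.5,1,0,0,0,1],[8,-22,1,0,0,0,1],[9.6,-26.5,1,0,0,0,1],[10.9,-29.9,1,0,0,0,1],[10.9,-29.9,1,0,0,0,1]],
  ],
)

```text
time: 20.3
tool_pos: [0.5426, -0.3877, 0.1768]
ee_rot: [[0.408, -0.913, -0.005], [-0.913, -0.408, 0.002], [-0.004, 0.004, -1.0]]
contact_force: [-0.3, 1.5, -1.7]
gripper_width: 0.593
```

arm_command(
  increments=[
    [[0,0,0,0,0,0,1],[0,0,0,0,0,0,1],[0,0,0,0,0,0,1]],
  ],
)

```text
time: 20.6
tool_pos: [0.5432, -0.3835, 0.1813]
ee_rot: [[0.413, -0.911, 0.001], [-0.911, -0.413, -0.0], [0.001, -0.001, -1.0]]
contact_force: [0.3, -0.3, -0.4]
gripper_width: 0.593
```

Run:
```python
from h import *
w=cap('wrist','w17'); print(telemetry.read_state()['tool_pos'],telemetry.read_state()['contact_force'])
P=onz(w,[(194,35),(439,36)],.08);print(P)
```

```text
[ 0.54322514 -0.3835358   0.18145867] [-0.49346338  0.46965359 -0.80877568]
[[ 0.65056475 -0.45126451  0.08      ]
 [ 0.52579823 -0.50721151  0.08      ]]
```

View pics/w17.png

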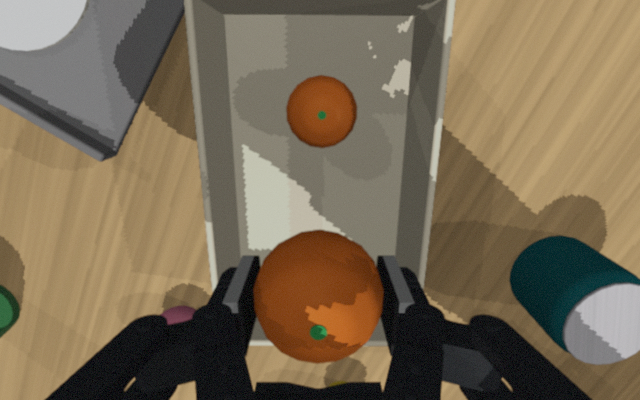

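arm_command(
  increments=[
    [[0,0,-4,0,0,0,1],[0,0,-8,0,0,0,1],[0,0,-11,0,0,0,1],[0,0,-12.5,0,0,0,1],[0,0,-13.4,0,0,0,1],[0,0,-13.9,0,0,0,1],[0,0,-14.2,0,0,0,1],[0,0,-14.2,0,0,0,1]],
  ],
)

```text
time: 21.45
tool_pos: [0.5437, -0.3847, 0.0396]
ee_rot: [[0.412, -0.911, 0.001], [-0.911, -0.412, -0.001], [0.001, -0.001, -1.0]]
contact_force: [-0.5, -0.6, -0.3]
gripper_width: 0.596
```

arm_command(
  increments=[
    [[0,0,0,0,0,0,1],[0,0,-0.1,0,0,0,1]],
  ],
)

```text
time: 21.65
tool_pos: [0.5436, -0.3848, 0.0387]
ee_rot: [[0.411, -0.911, 0.001], [-0.911, -0.411, -0.001], [0.001, -0.001, -1.0]]
contact_force: [-0.0, 0.3, -0.5]
gripper_width: 0.593
```

arm_command(
  increments=[
    [[0,0,-0.1,0,0,0,1],[0,0,-0.15,0,0,0,1],[0,0,-0.2,0,0,0,1]],
  ],
)

```text
time: 21.95
tool_pos: [0.5433, -0.3847, 0.0364]
ee_rot: [[0.412, -0.911, 0.0], [-0.911, -0.412, -0.001], [0.001, 0.0, -1.0]]
contact_force: [-2.0, 2.3, 4.7]
gripper_width: 0.595
```

arm_command(
  increments=[
    [[0,0,-0.05,0,0,0,1],[0,0,-0.1,0,0,0,1]],
  ],
)

```text
time: 22.15
tool_pos: [0.5434, -0.3848, 0.0363]
ee_rot: [[0.412, -0.911, 0.001], [-0.911, -0.412, -0.001], [0.001, -0.0, -1.0]]
contact_force: [-3.8, 3.2, 9.5]
gripper_width: 0.596
```

arm_command(
  increments=[
    [[0,0,0.15,0,0,0,1],[0,0,0.15,0,0,0,-0.1],[0,0,0.15,0,0,0,-0.6],[0,0,0.15,0,0,0,-0.6],[0,0,2,0,0,0,-0.6],[0,0,6,0,0,0,-0.6],[0,0,10,0,0,0,-1],[0,0,14,0,0,0,-1]],
  ],
)

```text
time: 22.95
tool_pos: [0.5428, -0.3844, 0.1757]
ee_rot: [[0.411, -0.911, -0.001], [-0.911, -0.411, 0.0], [-0.0, 0.001, -1.0]]
contact_force: [0.6, -0.6, -0.3]
gripper_width: 1.0
```

Run:
```python
from h import *
w=cap('wrist','w18'); t=cap('top','t18'); print(telemetry.read_state()['tool_pos'],telemetry.read_state()['contact_force'])
a=cv2.resize(w['frame'],None,fx=.6,fy=.6);b=cv2.resize(t['frame'][140:260,180:320],None,fx=2.5,fy=2.5)
o=np.zeros((300,a.shape[1]+b.shape[1],3),np.uint8);o[:240,:a.shape[1]]=a;o[:,a.shape[1]:]=b;cv2.imwrite('pics/c18.png',o)
```

```text
[ 0.54509633 -0.38620316  0.18259647] [0.74581777 0.44431033 0.56206856]
```

View pics/c18.png

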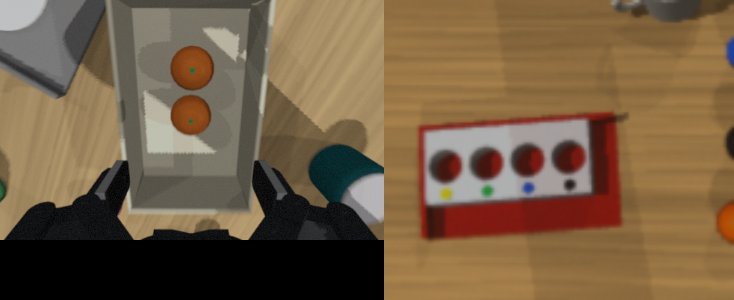

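Two are in the tub and the rack is still home. Next is clementine B at (0.4447, 0.015).

arm_command(
  increments=[
    [[-1.2,5,0,0,0,0,-1],[-2.4,10,0,0,0,0,-1],[-3.6,15,0,0,0,0,-1],[-4.8,20,0,0,0,0,-1],[-6,25,0,0,0,0,-1],[-7.2,30,0,0,0,0,-1],[-8.5,35,-3,0,0,0,-1],[-9.8,40,-6,0,0,0,-1]],
  ],
)

```text
time: 23.85
tool_pos: [0.4508, -0.0054, 0.128]
ee_rot: [[0.412, -0.911, 0.003], [-0.911, -0.412, 0.001], [0.0, -0.003, -1.0]]
contact_force: [1.4, -0.6, 0.0]
gripper_width: 1.004
```

arm_command(
  increments=[
    [[0,0,-2,0,0,0,-1],[0,0,-4,0,0,0,-1],[0,0,-4,0,0,0,-1],[0,0,-4,0,0,0,-1]],
  ],
)

```text
time: 24.25
tool_pos: [0.4511, -0.0075, 0.0881]
ee_rot: [[0.411, -0.911, -0.0], [-0.911, -0.411, -0.001], [0.001, 0.0, -1.0]]
contact_force: [0.1, -0.3, -0.6]
gripper_width: 1.0
```

Run:
```python
from h import *
w=cap('wrist','w19'); st=telemetry.read_state();print(st['tool_pos'])
h=hsv(w);H,S,V=[h[...,i].astype(int) for i in range(3)]
for b in blobs((H>35)&(H<90)&(S>90)&(V>40),8,250): print(b,onz(w,[b[1]],.0455).round(4))
```

```text
[ 0.45155677 -0.0074726   0.08884996]
(84, [312.4, 295.6]) [[0.4448 0.015  0.0455]]
```

arm_command(
  increments=[
    [[-0.66,2.25,0,0,0,0,-1],[-0.66,2.25,0,0,0,0,-1],[-0.66,2.25,-2.5,0,0,0,-1],[-0.66,2.25,-4.5,0,0,0,-1],[-0.66,2.25,-5.6,0,0,0,-1],[-0.66,2.25,-5.7,0,0,0,-1],[-0.66,2.25,-5.7,0,0,0,-1]],
  ],
)

```text
time: 25.0
tool_pos: [0.445, 0.015, 0.0317]
ee_rot: [[0.411, -0.912, 0.001], [-0.912, -0.411, -0.0], [0.001, -0.001, -1.0]]
contact_force: [-0.1, 0.1, 0.7]
gripper_width: 0.997
```

arm_command(
  increments=[
    [[0,0,0,0,0,0,0],[0,0,0,0,0,0,1],[0,0,0,0,0,0,1],[0,0,0,0,0,0,1],[0,0,0,0,0,0,1],[0,0,0,0,0,0,1]],
  ],
  squeeze=20,
)

```text
time: 25.6
tool_pos: [0.445, 0.0154, 0.0317]
ee_rot: [[0.412, -0.911, 0.001], [-0.911, -0.412, 0.0], [0.001, -0.001, -1.0]]
contact_force: [-0.7, 0.3, 6.5]
gripper_width: 0.595
```

arm_command(
  increments=[
    [[0,0,1,0,0,0,1],[0,0,3,0,0,0,1],[0,0,6,0,0,0,1],[0,0,10,0,0,0,1],[0,0,14,0,0,0,1],[0,0,14,0,0,0,1]],
  ],
)

```text
time: 26.2
tool_pos: [0.4466, 0.0155, 0.1773]
ee_rot: [[0.411, -0.911, 0.009], [-0.911, -0.411, 0.002], [0.002, -0.009, -1.0]]
contact_force: [-0.5, -0.1, -0.7]
gripper_width: 0.597
```

arm_command(
  increments=[
    [[0.9,-4.4,1,0,0,0,1],[1.8,-8.8,1,0,0,0,1],[2.8,-13.2,1,0,0,0,1],[3.7,-17.6,1,0,0,0,1],[4.7,-22,1,0,0,0,1],[5.6,-26.4,1,0,0,0,1],[6.5,-30.8,1,0,0,0,1],[7.35,-34.5,1,0,0,0,1]],
  ],
)

```text
time: 27.0
tool_pos: [0.5176, -0.3319, 0.1799]
ee_rot: [[0.411, -0.912, -0.001], [-0.912, -0.411, 0.001], [-0.001, 0.001, -1.0]]
contact_force: [0.4, 0.4, 0.2]
gripper_width: 0.593
```

arm_command(
  increments=[
    [[0,0,0,0,0,0,1],[0,0,0,0,0,0,1],[0,0,0,0,0,0,1]],
  ],
)

```text
time: 27.3
tool_pos: [0.5178, -0.3291, 0.1805]
ee_rot: [[0.412, -0.911, -0.0], [-0.911, -0.412, 0.0], [-0.001, 0.0, -1.0]]
contact_force: [-0.7, 0.2, -0.4]
gripper_width: 0.592
```

Run:
```python
from h import *
w=cap('wrist','w20'); print(telemetry.read_state()['tool_pos'],telemetry.read_state()['contact_force'])
```

```text
[ 0.51792267 -0.32884549  0.18094625] [ 0.24090429  1.35879165 -0.49765256]
```

View pics/w20.png

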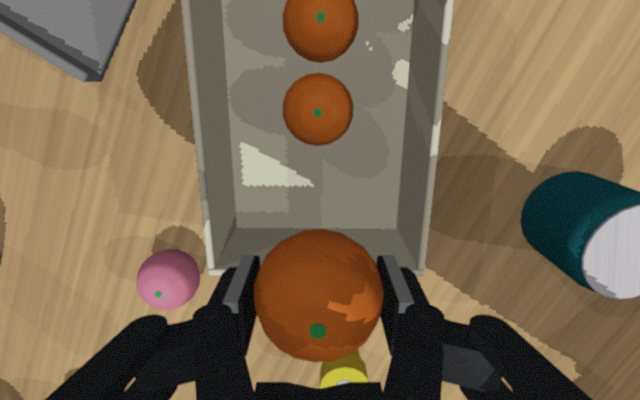

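Run:
```python
from h import *
w=ld('w20'); P=onz(w,[(211,273),(425,271)],.08);print(P.round(4)); u=np.array([.412,-.911]); t=telemetry.read_state()['tool_pos'][:2]
print('along from near outer rim', (t-P.mean(0)[:2])@u, 'lateral',(t-P.mean(0)[:2])@np.array([.911,.412]))
```

```text
[[ 0.567  -0.2587  0.08  ]
 [ 0.4341 -0.3204  0.08  ]]
along from near outer rim 0.04295625264982975 lateral -0.0004059368581443776
```

Run:
```python
from h import *
w=ld('w20'); u=np.array([.412,-.911]); t=telemetry.read_state()['tool_pos'][:2]
P=onz(w,[(318,113),(320.5,17)],.051);print(P.round(4),(P[:,:2]-t)@u)
```

```text
[[ 0.5432 -0.384   0.051 ]
 [ 0.5659 -0.4378  0.051 ]] [0.06064028 0.11904702]
```

Spacing is 60 mm, so I can move 4 mm further inside and then lower.

arm_command(
  increments=[
    [[0.16,-0.36,-4,0,0,0,1],[0.16,-0.36,-8,0,0,0,1],[0.16,-0.36,-11,0,0,0,1],[0.16,-0.36,-12.5,0,0,0,1],[0.16,-0.36,-13.4,0,0,0,1],[0.16,-0.36,-13.9,0,0,0,1],[0.16,-0.36,-14.2,0,0,0,1],[0.16,-0.36,-14.2,0,0,0,1]],
  ],
)

```text
time: 28.15
tool_pos: [0.5201, -0.3335, 0.0398]
ee_rot: [[0.412, -0.911, 0.001], [-0.911, -0.412, -0.001], [0.001, -0.001, -1.0]]
contact_force: [-0.4, -0.3, -1.3]
gripper_width: 0.591
```

arm_command(
  increments=[
    [[0,0,-0.05,0,0,0,1],[0,0,-0.1,0,0,0,1],[0,0,-0.15,0,0,0,1]],
  ],
)

```text
time: 28.45
tool_pos: [0.5197, -0.3335, 0.0377]
ee_rot: [[0.411, -0.911, 0.001], [-0.911, -0.411, -0.0], [0.001, -0.001, -1.0]]
contact_force: [0.9, -0.6, -2.0]
gripper_width: 0.589
```

arm_command(
  increments=[
    [[0,0,-0.05,0,0,0,1],[0,0,-0.1,0,0,0,1],[0,0,-0.1,0,0,0,1]],
  ],
)

```text
time: 28.75
tool_pos: [0.5196, -0.3335, 0.0368]
ee_rot: [[0.411, -0.911, 0.0], [-0.911, -0.411, -0.0], [0.001, -0.0, -1.0]]
contact_force: [-0.6, 0.1, 2.3]
gripper_width: 0.593
```

arm_command(
  increments=[
    [[0,0,0,0,0,0,0.1],[0,0,0,0,0,0,-0.2],[0,0,0,0,0,0,-0.6],[0,0,0,0,0,0,-0.6],[0,0,2,0,0,0,-0.6],[0,0,6,0,0,0,-0.6],[0,0,10,0,0,0,-1],[0,0,14,0,0,0,-1]],
  ],
)

```text
time: 29.55
tool_pos: [0.5193, -0.3333, 0.1775]
ee_rot: [[0.411, -0.911, -0.0], [-0.911, -0.411, 0.0], [-0.0, 0.0, -1.0]]
contact_force: [0.9, -0.0, -1.0]
gripper_width: 1.004
```

Run:
```python
from h import *
w=cap('wrist','w21'); t=cap('top','t21'); print(telemetry.read_state()['tool_pos'],telemetry.read_state()['contact_force'])
a=cv2.resize(w['frame'],None,fx=.6,fy=.6);b=cv2.resize(t['frame'][140:260,180:320],None,fx=2.5,fy=2.5)
o=np.zeros((300,a.shape[1]+b.shape[1],3),np.uint8);o[:240,:a.shape[1]]=a;o[:,a.shape[1]:]=b;cv2.imwrite('pics/c21.png',o)
```

```text
[ 0.52166626 -0.3348379   0.18388472] [ 0.26184746 -0.13057925 -0.28334729]
```

View pics/c21.png

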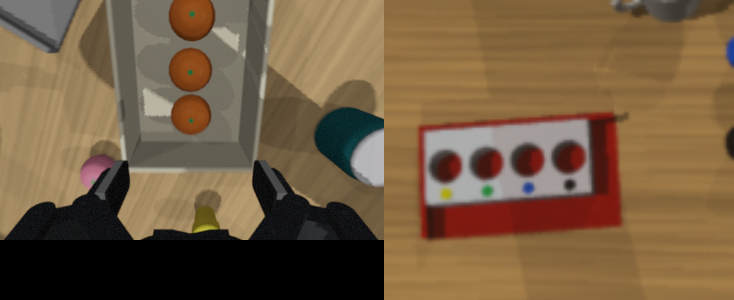

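All three clementines are in and the rack is still home. Next is the yellow pod, with the jaws turned along the rack's x axis.

arm_command(
  increments=[
    [[-2.3,3.9,0,0,0,-0.12,-1],[-4.6,7.8,-1,0,0,-0.24,-1],[-7,11.7,-3,0,0,-0.339,-1],[-9.55,15.8,-6,0,0,-0.339,-1],[-9.55,15.8,-6,0,0,-0.339,-1],[-9.55,15.8,-6,0,0,-0.339,-1]],
  ],
)

```text
time: 30.25
tool_pos: [0.4234, -0.1746, 0.1157]
ee_rot: [[0.087, -0.996, -0.0], [-0.996, -0.087, -0.0], [0.0, 0.0, -1.0]]
contact_force: [0.7, -0.5, 1.3]
gripper_width: 1.002
```

Run:
```python
from h import *
w=cap('wrist','w22'); st=telemetry.read_state();print(st['tool_pos'],st['ee_rot'].round(4).tolist())
h=hsv(w);H,S,V=[h[...,i].astype(int) for i in range(3)]
for b in blobs((S<60)&(V>90),40,600): print(b,onz(w,[b[1]],.0505).round(4))
```

```text
[ 0.42457749 -0.17537859  0.11707495] [[0.0863, -0.9963, 0.0015], [-0.9963, -0.0863, -0.0007], [0.0008, -0.0015, -1.0]]
(589, [318.6, 230.3]) [[ 0.4244 -0.1777  0.0505]]
(48, [167.5, 323.5]) [[ 0.5103 -0.1084  0.0505]]
```

View pics/w22.png

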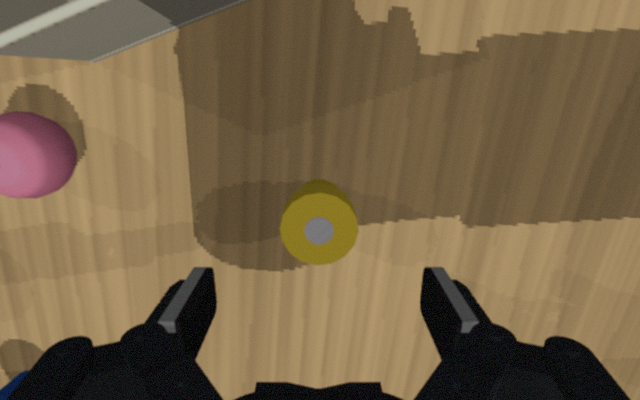

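arm_command(
  increments=[
    [[0,0,-1,0,0,0,-1],[0,0,-1,0,0,0,-1],[0,0,-1,0,0,0,-1]],
  ],
)

```text
time: 30.6
tool_pos: [0.4242, -0.176, 0.1061]
ee_rot: [[0.084, -0.996, -0.001], [-0.996, -0.084, -0.0], [0.0, 0.001, -1.0]]
contact_force: [0.6, -1.0, 0.2]
gripper_width: 1.0
```

Run:
```python
from h import *
w=cap('wrist','w23'); st=telemetry.read_state();print(st['tool_pos'])
h=hsv(w);H,S,V=[h[...,i].astype(int) for i in range(3)]
for b in blobs((S<60)&(V>90),200,800): print(b,onz(w,[b[1]],.0505).round(4))
b=blobs((H>20)&(H<34)&(S>150)&(V>90),800); print(b)
```

```text
[ 0.42429701 -0.17594091  0.10631489]
(636, [320.3, 240.2]) [[ 0.4241 -0.1778  0.0505]]
[(4824, [319.9, 231.1])]
```

arm_command(
  increments=[
    [[0,-0.1,-2,0,0,0,-1],[0,-0.1,-4,0,0,0,-1],[0,-0.1,-4.8,0,0,0,-1],[0,-0.1,-4.8,0,0,0,-1],[0,-0.1,-4.8,0,0,0,-1]],
  ],
)

```text
time: 31.15
tool_pos: [0.4245, -0.1766, 0.0592]
ee_rot: [[0.085, -0.996, 0.001], [-0.996, -0.085, -0.001], [0.001, -0.001, -1.0]]
contact_force: [0.3, -1.3, 0.4]
gripper_width: 1.002
```

arm_command(
  increments=[
    [[0,0,0,0,0,0,0],[0,0,0,0,0,0,1],[0,0,0,0,0,0,1],[0,0,0,0,0,0,1],[0,0,0,0,0,0,1],[0,0,0,0,0,0,1]],
  ],
  squeeze=20,
)

```text
time: 31.75
tool_pos: [0.4244, -0.1765, 0.059]
ee_rot: [[0.085, -0.996, 0.001], [-0.996, -0.085, -0.0], [0.001, -0.001, -1.0]]
contact_force: [-0.4, 0.9, 3.5]
gripper_width: 0.507
```

Run:
```python
from h import *
w=cap('wrist','w24'); st=telemetry.read_state();print(st['tool_pos'],st['contact_force'],st['gripper_width'])
h=hsv(w);H,S,V=[h[...,i].astype(int) for i in range(3)]
for b in blobs((S<60)&(V>90),200,1500): print(b,onz(w,[b[1]],.0505).round(4))
```

```text
[ 0.42439098 -0.17649122  0.05896847] [-1.74279825  0.95621959  6.10461231] 0.5021798705479089
(1040, [318.0, 290.9]) [[ 0.4256 -0.1779  0.0505]]
```

View pics/w24.png

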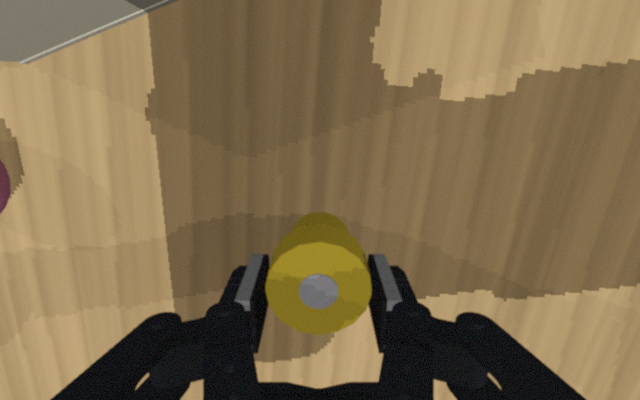

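Yellow is gripped at the collar, opening 0.502. I'll lift it and carry it towards the rack.

arm_command(
  increments=[
    [[0,0,1,0,0,0,1],[0,0,4,0,0,0,1],[0,0,8,0,0,0,1],[0.7,4.3,11,0,0,0,1],[1.4,9,12,0,0,0,1],[2.1,13.8,12,0,0,0,1],[2.9,18.6,12,0,0,0,1],[3.6,23.4,12,0,0,0,1]],
  ],
)

```text
time: 32.6
tool_pos: [0.4597, 0.0597, 0.1787]
ee_rot: [[0.085, -0.996, 0.0], [-0.996, -0.085, 0.001], [-0.001, -0.0, -1.0]]
contact_force: [0.4, -0.7, -0.4]
gripper_width: 0.508
```

arm_command(
  increments=[
    [[0.7,4.7,0,0,0,0,1],[1.4,9.4,0,0,0,0,1],[2.1,14,0,0,0,0,1],[2.8,18.6,0,0,0,0,1],[3.1,21,0,0,0,0,1],[3.1,21,0,0,0,0,1],[3.1,21,0,0,0,0,1],[3.1,21,0,0,0,0,1]],
  ],
)

```text
time: 33.4
tool_pos: [0.491, 0.2669, 0.1783]
ee_rot: [[0.084, -0.996, -0.0], [-0.996, -0.084, -0.0], [0.0, 0.0, -1.0]]
contact_force: [0.2, -0.8, -1.1]
gripper_width: 0.506
```

Run:
```python
from h import *
w=cap('wrist','w25'); st=telemetry.read_state();print(st['tool_pos'],st['ee_rot'][:,0],st['contact_force'],st['gripper_width'])
```

```text
[0.49103698 0.26679103 0.17851706] [ 8.40186103e-02 -9.96464182e-01 -8.96392933e-05] [0.35626858 0.07807731 0.41460537] 0.4991446995989818
```

View pics/w25.png

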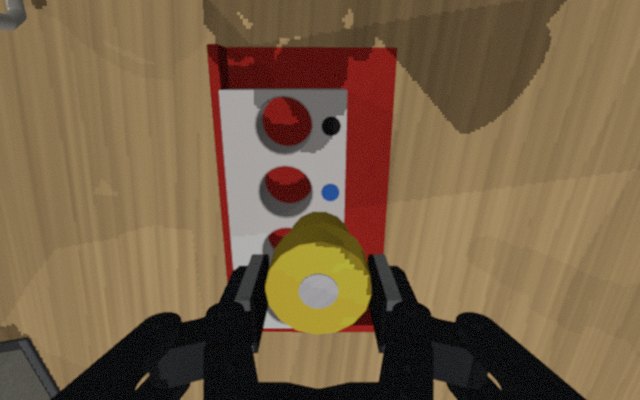

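The rack still shows home at (220,90)–(347,88), with the black dot at (331,126) and the blue dot at (330,192). The pod is in hand at (318,290).

Run:
```python
from h import *
w=ld('w25');h=hsv(w);H,S,V=[h[...,i].astype(int) for i in range(3)]
st=telemetry.read_state(); T=st['tool_pos']
print('disc',near((S<60)&(V>110),(318,290),22), onz(w,[near((S<60)&(V>110),(318,290),22)],T[2]-.0085).round(4), T)
bd=near((H>100)&(H<130)&(S>150),(330,192),15); kd=near(V<35,(331,126),14)
print(bd,kd,onz(w,[bd,kd,(220,90),(347,88.5)],.034).round(4))
```

```text
disc (np.float64(317.91374407582936), np.float64(290.6312796208531)) [[0.4922 0.2652 0.17  ]] [0.49103698 0.26679103 0.17851706]
(np.float64(329.8412698412698), np.float64(192.02116402116403)) (np.float64(330.420814479638), np.float64(125.69683257918552)) [[0.4829 0.266  0.034 ]
 [0.4872 0.2164 0.034 ]
 [0.5662 0.1982 0.034 ]
 [0.4782 0.1899 0.034 ]]
```

Run:
```python
from h import *
c=ld('w9'); s=lambda p:(120+p[0]/2.4-.3,p[1]/2.4-.3)
P=onz(c,[s((227,259.5)),s((357,259)),s((487.5,258.5)),s((618,258.5))],.034); print('pockets img',P.round(4))
ctr=np.array([.5145,.2935]);y=np.radians(4.9);yr=np.array([-np.sin(y),np.cos(y)]);xr=np.array([np.cos(y),np.sin(y)])
for k in (.075,.025,-.025,-.075): print('model',(ctr+k*yr).round(4))
h=hsv(c);H,S,V=[h[...,i].astype(int) for i in range(3)]
bd=near((H>100)&(H<130)&(S>150),s((487,349)),8);B=onz(c,[bd],.034);print('bdot w9',B,(B[0,:2]-ctr)@xr,(B[0,:2]-ctr)@yr)
w=ld('w25')
# pockets seen in w25: contour of pocket4 mouth
cv2.imwrite('pics/c25.png',cv2.resize(w['frame'][80:240,210:360],None,fx=4,fy=4,interpolation=cv2.INTER_CUBIC))
```

```text
pockets img [[0.5085 0.3678 0.034 ]
 [0.5129 0.3185 0.034 ]
 [0.5174 0.2691 0.034 ]
 [0.5218 0.2196 0.034 ]]
model [0.5081 0.3682]
model [0.5124 0.3184]
model [0.5166 0.2686]
model [0.5209 0.2188]
bdot w9 [[0.48286821 0.26617725 0.034     ]] -0.033850011762747885 -0.024521006118776764
```

View pics/c25.png

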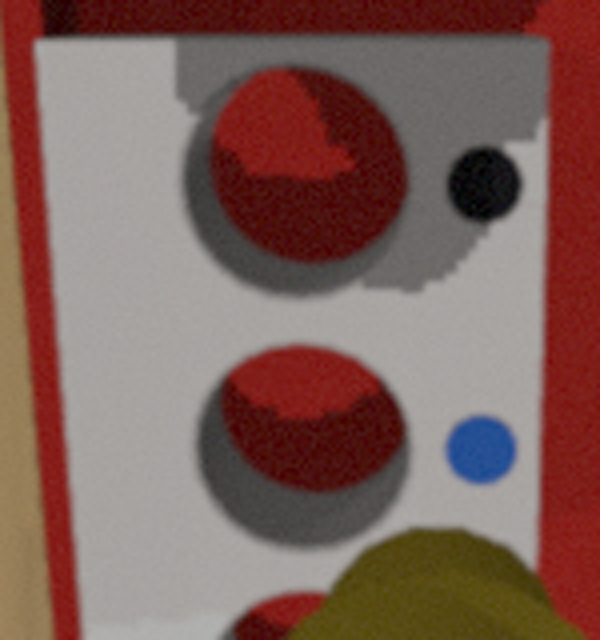

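Run:
```python
from h import *
w=ld('w25'); P=onz(w,[(284-.1,125.4),(285.7,191.7)],.034);print(P.round(4))
y=np.radians(4.9);yr=np.array([-np.sin(y),np.cos(y)])
print('p1',P[1,:2]+.1*yr,P[0,:2]+.15*yr)
```

```text
[[0.5204 0.2189 0.034 ]
 [0.5163 0.2685 0.034 ]]
p1 [0.5077968  0.36817172] [0.50763158 0.36839626]
```

arm_command(
  increments=[
    [[0.8,4.5,0,0,0,0,1],[1.5,9,0,0,0,0,1],[1.65,10.2,0,0,0,0,1],[1.65,10.2,-3,0,0,0,1],[1.65,10.2,-6,0,0,0,1],[1.65,10.2,-7.2,0,0,0,1],[1.65,10.2,-7.2,0,0,0,1],[1.65,10.2,-7.2,0,0,0,1]],
  ],
)

```text
time: 34.25
tool_pos: [0.5083, 0.3694, 0.1081]
ee_rot: [[0.085, -0.996, 0.002], [-0.996, -0.085, 0.001], [-0.001, -0.002, -1.0]]
contact_force: [0.7, 2.1, 0.4]
gripper_width: 0.507
```

Run:
```python
from h import *
w=cap('wrist','w26');s=cap('scene','s26'); st=telemetry.read_state();print(st['tool_pos'],st['contact_force'],st['gripper_width'])
a=cv2.resize(w['frame'],None,fx=.6,fy=.6);b=cv2.resize(s['frame'][100:220,300:440],None,fx=2.5,fy=2.5)
o=np.zeros((300,a.shape[1]+b.shape[1],3),np.uint8);o[:240,:a.shape[1]]=a;o[:,a.shape[1]:]=b;cv2.imwrite('pics/c26.png',o)
```

```text
[0.50840822 0.37000131 0.10871643] [ 0.29510993 -0.12270758 -0.66211883] 0.5027333884640226
```

View pics/c26.png

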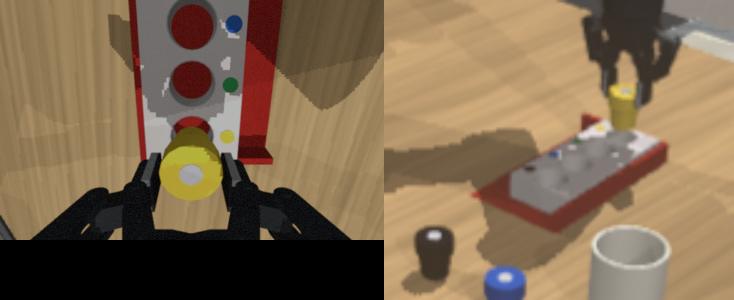

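arm_command(
  increments=[
    [[-0.08,-0.05,-1,0,0,0,1],[-0.08,-0.05,-1.8,0,0,0,1],[-0.08,-0.05,-2.3,0,0,0,1],[-0.08,-0.05,-2.8,0,0,0,1],[-0.08,-0.05,-2.8,0,0,0,1]],
  ],
)

```text
time: 34.85
tool_pos: [0.5063, 0.3688, 0.077]
ee_rot: [[0.085, -0.996, -0.001], [-0.996, -0.085, -0.001], [0.001, 0.001, -1.0]]
contact_force: [-0.4, -0.6, -0.6]
gripper_width: 0.505
```

arm_command(
  increments=[
    [[0,0,-0.3,0,0,0,1],[0,0,-0.6,0,0,0,1],[0,0,-0.8,0,0,0,1],[0,0,-1.0,0,0,0,1]],
  ],
)

```text
time: 35.25
tool_pos: [0.5067, 0.3692, 0.0681]
ee_rot: [[0.085, -0.996, -0.0], [-0.996, -0.085, -0.0], [0.0, 0.0, -1.0]]
contact_force: [-0.6, -0.3, -0.4]
gripper_width: 0.505
```

arm_command(
  increments=[
    [[0,0,-0.1,0,0,0,1],[0,0,-0.2,0,0,0,1],[0,0,-0.3,0,0,0,1]],
  ],
)

```text
time: 35.55
tool_pos: [0.5068, 0.3692, 0.0653]
ee_rot: [[0.085, -0.996, 0.0], [-0.996, -0.085, 0.0], [-0.0, -0.0, -1.0]]
contact_force: [0.8, -0.5, 0.9]
gripper_width: 0.504
```

arm_command(
  increments=[
    [[0,0,-0.1,0,0,0,1],[0,0,-0.2,0,0,0,1],[0,0,-0.2,0,0,0,1]],
  ],
)

```text
time: 35.85
tool_pos: [0.5067, 0.3692, 0.0633]
ee_rot: [[0.085, -0.996, 0.0], [-0.996, -0.085, 0.0], [-0.0, -0.0, -1.0]]
contact_force: [-0.3, 0.7, 0.7]
gripper_width: 0.505
```

arm_command(
  increments=[
    [[0,0,-0.05,0,0,0,1],[0,0,-0.1,0,0,0,1]],
  ],
)

```text
time: 36.05
tool_pos: [0.5068, 0.3692, 0.063]
ee_rot: [[0.085, -0.996, 0.0], [-0.996, -0.085, 0.0], [-0.0, -0.0, -1.0]]
contact_force: [-2.5, -0.7, 5.0]
gripper_width: 0.502
```

Contact came at TCP 0.063, the predicted seated height. Releasing.

arm_command(
  increments=[
    [[0,0,0.05,0,0,0,0.2],[0,0,0.05,0,0,0,-0.3],[0,0,0.05,0,0,0,-0.7],[0,0,0.05,0,0,0,-0.7],[0,0,2,0,0,0,-0.7],[0,0,6,0,0,0,-1],[0,0,10,0,0,0,-1],[0,-2,14,0,0,0,-1]],
  ],
)

```text
time: 36.85
tool_pos: [0.5063, 0.3499, 0.2031]
ee_rot: [[0.086, -0.996, -0.001], [-0.996, -0.086, -0.001], [0.001, 0.001, -1.0]]
contact_force: [1.4, -0.5, -0.2]
gripper_width: 0.999
```

Run:
```python
from h import *
w=cap('wrist','w27');s=cap('scene','s27'); st=telemetry.read_state();print(st['tool_pos'],st['contact_force'],st['gripper_width'])
a=cv2.resize(w['frame'],None,fx=.6,fy=.6);b=cv2.resize(s['frame'][120:240,300:440],None,fx=2.5,fy=2.5)
o=np.zeros((300,a.shape[1]+b.shape[1],3),np.uint8);o[:240,:a.shape[1]]=a;o[:,a.shape[1]:]=b;cv2.imwrite('pics/c27.png',o)
```

```text
[0.50898946 0.34909463 0.21041591] [ 0.16845388 -0.10363401  1.42002803] 0.9983345561540585
```

View pics/c27.png

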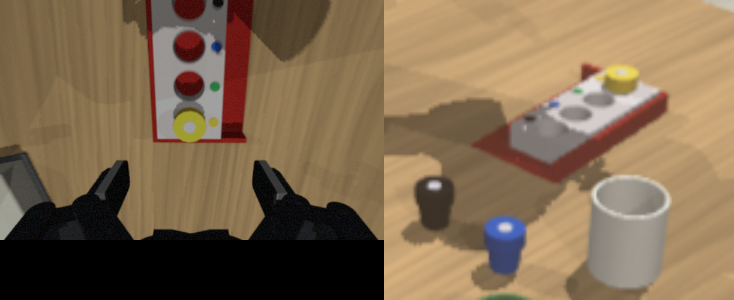

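Run:
```python
from h import *
w=ld('w27')
cv2.imwrite('pics/c27b.png',cv2.resize(w['frame'][100:250,230:430],None,fx=4,fy=4,interpolation=cv2.INTER_CUBIC))
h=hsv(w);H,S,V=[h[...,i].astype(int) for i in range(3)]
d=near((S<60)&(V>110),(316,211),9);print(d,onz(w,[d],.0545))
e=ld('s27'); d2=near((cv2.cvtColor(e['frame'],cv2.COLOR_BGR2HSV)[...,1]<70)&(e['frame'][...,2]>130),(395,148),5);print(d2)
if d2: print(tri([(w,d),(e,d2)]))
```

```text
(np.float64(316.0), np.float64(211.0)) [[0.50729036 0.36669449 0.0545    ]]
(np.float64(394.5), np.float64(148.5))
(array([0.50800554, 0.36755618, 0.05434223]), [np.float64(0.0010459830263684351), np.float64(0.0010459830263684065)])
```

View pics/c27b.png

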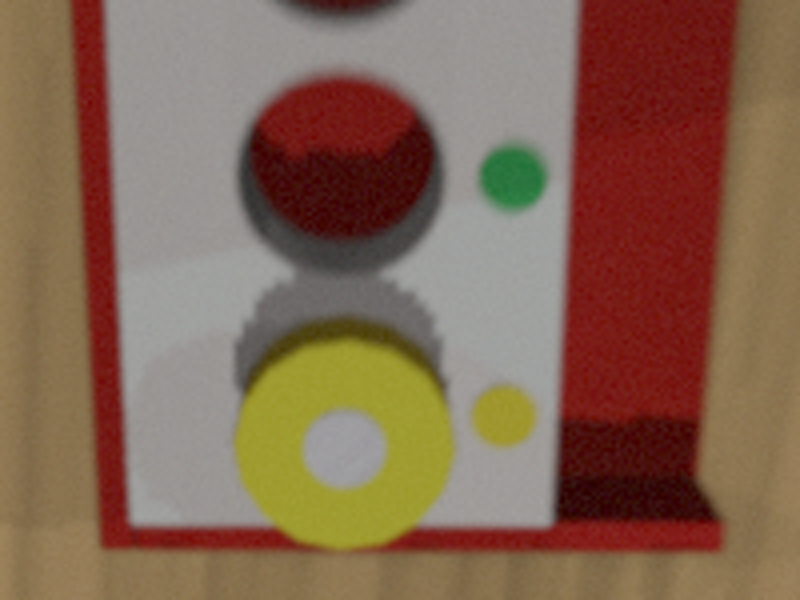

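The yellow pod is seated, with its disc at a triangulated height of 54.3 mm (expected 54), and the crescent is only shadow. Green is absent, so blue is next.

arm_command(
  increments=[
    [[1.8,-4.3,0,0,0,0,-1],[3.6,-8.6,0,0,0,0,-1],[5.4,-12.9,0,0,0,0,-1],[7.2,-17.2,0,0,0,0,-1],[9,-21.5,0,0,0,0,-1],[10.8,-25.8,0,0,0,0,-1],[12.6,-30.1,-1,0,0,0,-1],[14.3,-34,-3,0,0,0,-1]],
  ],
)

```text
time: 37.75
tool_pos: [0.6511, 0.007, 0.1738]
ee_rot: [[0.084, -0.996, 0.004], [-0.996, -0.084, 0.0], [-0.0, -0.004, -1.0]]
contact_force: [0.9, 0.6, 0.2]
gripper_width: 1.0
```

arm_command(
  increments=[
    [[0,0,-4,0,0,0,-1],[0,0,-6,0,0,0,-1],[0,0,-6,0,0,0,-1],[0,0,-6,0,0,0,-1]],
  ],
)

```text
time: 38.15
tool_pos: [0.65, 0.009, 0.1129]
ee_rot: [[0.085, -0.996, 0.0], [-0.996, -0.085, -0.001], [0.001, -0.0, -1.0]]
contact_force: [1.0, -0.9, 0.6]
gripper_width: 0.996
```

Run:
```python
from h import *
w=cap('wrist','w28'); st=telemetry.read_state();print(st['tool_pos'])
h=hsv(w);H,S,V=[h[...,i].astype(int) for i in range(3)]
for b in blobs((S<60)&(V>110),150,900): print(b,onz(w,[b[1]],.0505).round(4))
```

```text
[0.65053523 0.00931532 0.11419244]
(621, [320.0, 236.1]) [[0.65   0.008  0.0505]]
(580, [518.6, 252.5]) [[0.539  0.0087 0.0505]]
```

View pics/w28.png

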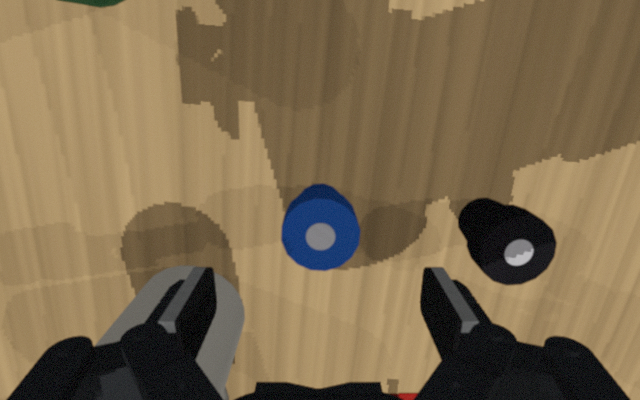

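Blue's disc is at (320,236) and black's at (519,252). The mug is near the left finger at (190,310), so I'll check that clearance first.

Run:
```python
from h import *
t=ld('top0'); cv2.imwrite('pics/mug.png',cv2.resize(t['frame'][105:175,260:345],None,fx=7,fy=7,interpolation=cv2.INTER_CUBIC))
print(onz(t,[(294,128),(273,141)],.09).round(3), onz(t,[(273,141)],.05).round(3))
w=ld('w28'); print(onz(w,[(243,300),(190,266)],.09).round(3))
```

```text
[[0.735 0.099 0.09 ]
 [0.695 0.16  0.09 ]] [[0.708 0.165 0.05 ]]
[[0.684 0.025 0.09 ]
 [0.707 0.009 0.09 ]]
```

View pics/mug.png

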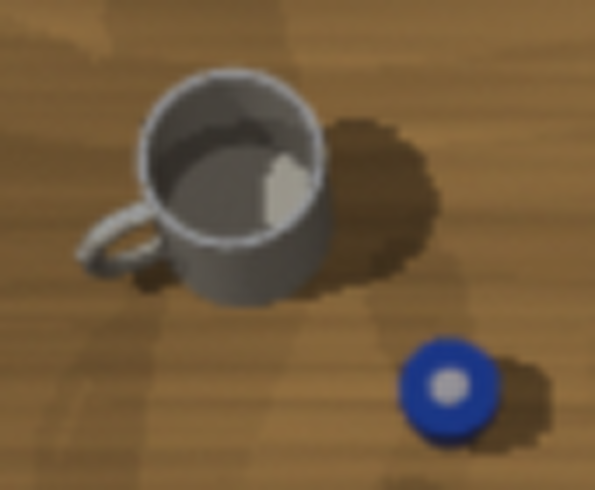

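The mug is about 45 mm clear of the finger. Going down.

arm_command(
  increments=[
    [[0,0,-3,0,0,0,-1],[0,0,-4.8,0,0,0,-1],[0,0,-5.4,0,0,0,-1],[0,0,-5.4,0,0,0,-1],[0,0,-5.4,0,0,0,-1]],
  ],
)

```text
time: 38.7
tool_pos: [0.6508, 0.0094, 0.0605]
ee_rot: [[0.085, -0.996, 0.003], [-0.996, -0.085, 0.0], [0.0, -0.003, -1.0]]
contact_force: [-1.1, -0.1, 0.5]
gripper_width: 1.004
```

arm_command(
  increments=[
    [[0,0,0,0,0,0,0],[0,0,0,0,0,0,1],[0,0,0,0,0,0,1],[0,0,0,0,0,0,1],[0,0,0,0,0,0,1],[0,0,0,0,0,0,1]],
  ],
  squeeze=20,
)

```text
time: 39.3
tool_pos: [0.6501, 0.0091, 0.0591]
ee_rot: [[0.085, -0.996, 0.001], [-0.996, -0.085, -0.0], [0.0, -0.001, -1.0]]
contact_force: [-2.0, 0.5, 5.3]
gripper_width: 0.504
```

Run:
```python
from h import *
w=cap('wrist','w29'); st=telemetry.read_state();print(st['tool_pos'],st['contact_force'],st['gripper_width'])
h=hsv(w);H,S,V=[h[...,i].astype(int) for i in range(3)]
d=near((S<60)&(V>90),(318,291),22);print(d,onz(w,[d],.0505).round(4))
```

```text
[0.65006873 0.00911295 0.05908704] [-1.34306967  0.1884872   5.00185155] 0.5051367887637406
(np.float64(318.0776426566885), np.float64(290.6314312441534)) [[0.6512 0.0076 0.0505]]
```

arm_command(
  increments=[
    [[0,0,1,0,0,0,1],[0,0,4,0,0,0,1],[0,0,8.5,0,0,0,1],[-1.5,3,12,0,0,0,1],[-3.6,7,12,0,0,0,1],[-5.7,11,12,0,0,0,1],[-7.7,15,12,0,0,0,1],[-9.8,19,12,0,0,0,1]],
  ],
)

```text
time: 40.15
tool_pos: [0.5505, 0.2004, 0.1784]
ee_rot: [[0.085, -0.996, -0.0], [-0.996, -0.085, 0.0], [-0.0, 0.0, -1.0]]
contact_force: [1.5, 0.0, -0.3]
gripper_width: 0.504
```

arm_command(
  increments=[
    [[-1.8,3.5,0,0,0,0,1],[-3.6,7,0,0,0,0,1],[-3.6,7,0,0,0,0,1],[-3.6,7,0,0,0,0,1],[-3.6,7,0,0,0,0,1]],
  ],
)

```text
time: 40.65
tool_pos: [0.5159, 0.2686, 0.1783]
ee_rot: [[0.084, -0.996, -0.0], [-0.996, -0.084, -0.0], [0.0, 0.0, -1.0]]
contact_force: [0.0, 0.0, -0.3]
gripper_width: 0.499
```

Run:
```python
from h import *
w=cap('wrist','w30'); st=telemetry.read_state();print(st['tool_pos'],st['contact_force'],st['gripper_width'])
h=hsv(w);H,S,V=[h[...,i].astype(int) for i in range(3)]
print(blobs(V<35,60,600))
t=cap('top','t30')
a=cv2.resize(w['frame'],None,fx=.6,fy=.6);b=cv2.resize(t['frame'][140:260,180:320],None,fx=2.5,fy=2.5)
o=np.zeros((300,a.shape[1]+b.shape[1],3),np.uint8);o[:240,:a.shape[1]]=a;o[:,a.shape[1]:]=b;cv2.imwrite('pics/c30.png',o)
```

```text
[0.51608747 0.2683173  0.17825162] [ 0.82856507  0.29041228 -1.01481869] 0.5028047925583615
[(204, [365.5, 126.5])]
```

View pics/c30.png

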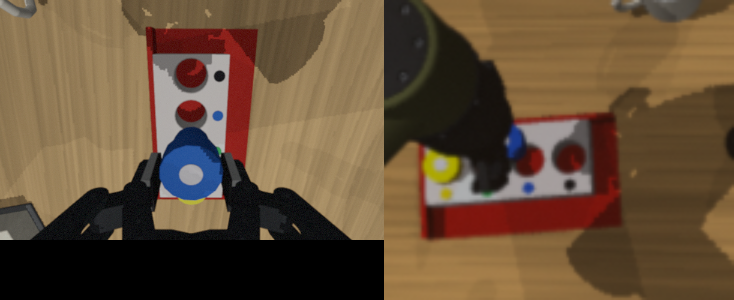

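Run:
```python
from h import *
w=ld('w30'); print(onz(w,[(365.5,126.5)],.034))
```

```text
[[0.48708524 0.21639197 0.034     ]]
```

arm_command(
  increments=[
    [[-0.03,0.1,-4,0,0,0,1],[-0.03,0.1,-7,0,0,0,1],[-0.03,0.1,-7.3,0,0,0,1],[-0.03,0.1,-7.3,0,0,0,1],[-0.03,0.1,-7.3,0,0,0,1]],
  ],
)

```text
time: 41.25
tool_pos: [0.5166, 0.2703, 0.1076]
ee_rot: [[0.084, -0.996, 0.003], [-0.996, -0.084, 0.001], [-0.001, -0.003, -1.0]]
contact_force: [-0.4, 0.7, 0.1]
gripper_width: 0.508
```

arm_command(
  increments=[
    [[0,0,-1,0,0,0,1],[0,0,-1.8,0,0,0,1],[0,0,-2.3,0,0,0,1],[0,0,-2.6,0,0,0,1],[0,0,-2.6,0,0,0,1]],
  ],
)

```text
time: 41.75
tool_pos: [0.5152, 0.27, 0.0786]
ee_rot: [[0.085, -0.996, -0.001], [-0.996, -0.085, -0.001], [0.001, 0.001, -1.0]]
contact_force: [0.0, 0.2, -0.1]
gripper_width: 0.504
```

arm_command(
  increments=[
    [[0,0,-0.3,0,0,0,1],[0,0,-0.6,0,0,0,1],[0,0,-0.9,0,0,0,1],[0,0,-1.1,0,0,0,1]],
  ],
)

```text
time: 42.15
tool_pos: [0.5153, 0.2701, 0.0679]
ee_rot: [[0.085, -0.996, -0.0], [-0.996, -0.085, -0.0], [0.0, 0.0, -1.0]]
contact_force: [0.4, -0.3, -0.9]
gripper_width: 0.502
```

arm_command(
  increments=[
    [[0,0,-0.15,0,0,0,1],[0,0,-0.3,0,0,0,1],[0,0,-0.4,0,0,0,1]],
  ],
)

```text
time: 42.45
tool_pos: [0.5154, 0.2701, 0.0641]
ee_rot: [[0.085, -0.996, -0.0], [-0.996, -0.085, -0.0], [0.0, 0.0, -1.0]]
contact_force: [-0.1, -0.7, -0.7]
gripper_width: 0.504
```

arm_command(
  increments=[
    [[0,0,-0.1,0,0,0,1],[0,0,-0.15,0,0,0,1]],
  ],
)

```text
time: 42.65
tool_pos: [0.5155, 0.2702, 0.0631]
ee_rot: [[0.085, -0.996, 0.0], [-0.996, -0.085, -0.0], [0.0, -0.0, -1.0]]
contact_force: [-1.2, -1.2, 3.0]
gripper_width: 0.507
```

Seated height again, 0.0631. Releasing.

arm_command(
  increments=[
    [[0,0,0,0,0,0,0.2],[0,0,0,0,0,0,-0.3],[0,0,0,0,0,0,-0.7],[0,0,0,0,0,0,-0.7],[0,0,2,0,0,0,-0.7],[0,0,6,0,0,0,-1],[0,0,10,0,0,0,-1],[0,-2,13,0,0,0,-1]],
  ],
)

```text
time: 43.45
tool_pos: [0.5157, 0.2512, 0.1953]
ee_rot: [[0.087, -0.996, 0.002], [-0.996, -0.087, 0.001], [-0.001, -0.002, -1.0]]
contact_force: [0.3, 0.7, 0.1]
gripper_width: 0.996
```

Run:
```python
from h import *
w=cap('wrist','w31');s=cap('scene','s31'); st=telemetry.read_state();print(st['tool_pos'],st['contact_force'],st['gripper_width'])
a=cv2.resize(w['frame'],None,fx=.6,fy=.6);b=cv2.resize(s['frame'][120:240,300:440],None,fx=2.5,fy=2.5)
o=np.zeros((300,a.shape[1]+b.shape[1],3),np.uint8);o[:240,:a.shape[1]]=a;o[:,a.shape[1]:]=b;cv2.imwrite('pics/c31.png',o)
```

```text
[0.51734018 0.24981751 0.19906032] [ 0.33576653 -0.74296405  0.33839977] 0.9981349342077578
```

View pics/c31.png

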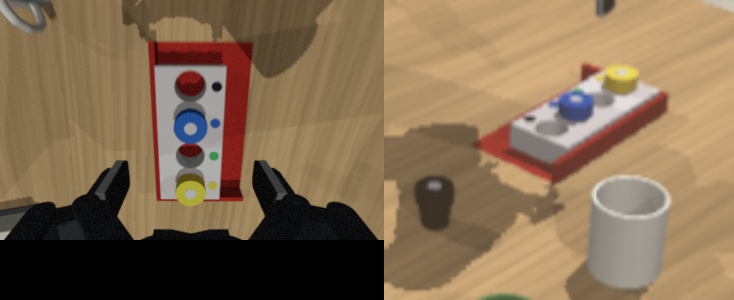

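Blue is seated. Now the black pod.

arm_command(
  increments=[
    [[0.5,-4.8,0,0,0,0,-1],[1,-9.6,0,0,0,0,-1],[1.5,-14.4,0,0,0,0,-1],[2,-19,-2,0,0,0,-1],[2.4,-23,-5,0,0,0,-1],[2.4,-24.1,-8,0,0,0,-1],[2.4,-24.1,-8,0,0,0,-1],[2.4,-24.1,-8,0,0,0,-1]],
  ],
)

```text
time: 44.35
tool_pos: [0.5394, 0.009, 0.1129]
ee_rot: [[0.084, -0.996, -0.001], [-0.996, -0.084, -0.001], [0.001, 0.001, -1.0]]
contact_force: [0.5, 0.7, 1.4]
gripper_width: 0.999
```

Run:
```python
from h import *
w=cap('wrist','w32'); st=telemetry.read_state();print(st['tool_pos'])
h=hsv(w);H,S,V=[h[...,i].astype(int) for i in range(3)]
for b in blobs((S<60)&(V>110),150,900): print(b,onz(w,[b[1]],.0505).round(4))
```

```text
[0.54009289 0.00959081 0.11412156]
(538, [321.6, 237.3]) [[0.5384 0.0085 0.0505]]
```

View pics/w32.png

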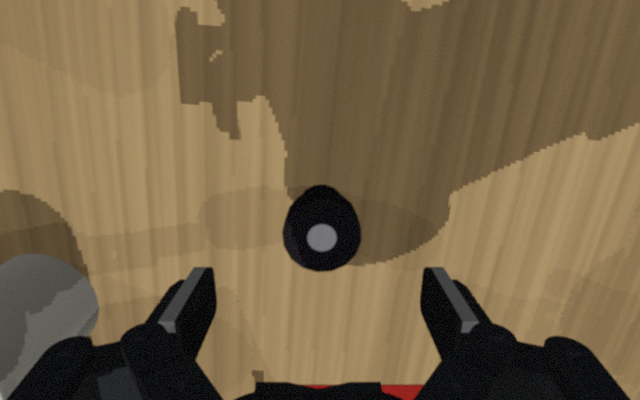

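arm_command(
  increments=[
    [[-0.08,0,-3,0,0,0,-1],[-0.08,0,-4.8,0,0,0,-1],[-0.08,0,-5.4,0,0,0,-1],[-0.08,0,-5.4,0,0,0,-1],[-0.08,0,-5.4,0,0,0,-1]],
  ],
)

```text
time: 44.9
tool_pos: [0.5397, 0.0098, 0.0607]
ee_rot: [[0.086, -0.996, 0.003], [-0.996, -0.086, 0.0], [0.0, -0.003, -1.0]]
contact_force: [-0.1, -0.6, 0.2]
gripper_width: 1.003
```

arm_command(
  increments=[
    [[0,0,0,0,0,0,0],[0,0,0,0,0,0,1],[0,0,0,0,0,0,1],[0,0,0,0,0,0,1],[0,0,0,0,0,0,1],[0,0,0,0,0,0,1]],
  ],
  squeeze=20,
)

```text
time: 45.5
tool_pos: [0.539, 0.0091, 0.0595]
ee_rot: [[0.085, -0.996, 0.001], [-0.996, -0.085, -0.0], [0.0, -0.001, -1.0]]
contact_force: [-1.5, 0.3, 4.5]
gripper_width: 0.507
```

Run:
```python
from h import *
w=cap('wrist','w33'); st=telemetry.read_state();print(st['tool_pos'],st['contact_force'],st['gripper_width'])
h=hsv(w);H,S,V=[h[...,i].astype(int) for i in range(3)]
d=near((S<60)&(V>90),(318,291),22);print(d,onz(w,[d],.0505).round(4))
```

```text
[0.53896311 0.009152   0.05947824] [-1.14214348  0.83547784  5.05224129] 0.5063567872091478
(np.float64(318.2250957854406), np.float64(290.9013409961686)) [[0.54   0.008  0.0505]]
```

arm_command(
  increments=[
    [[0,0,1,0,0,0,1],[0,0,4,0,0,0,1],[0,0,8.5,0,0,0,1],[-0.4,3,12,0,0,0,1],[-0.8,7.7,12,0,0,0,1],[-1.2,12.4,12,0,0,0,1],[-1.6,17,12,0,0,0,1],[-1.9,21,12,0,0,0,1]],
  ],
)

```text
time: 46.35
tool_pos: [0.5189, 0.2212, 0.1789]
ee_rot: [[0.085, -0.996, -0.0], [-0.996, -0.085, 0.0], [-0.0, 0.0, -1.0]]
contact_force: [0.8, -0.3, -0.8]
gripper_width: 0.504
```

arm_command(
  increments=[
    [[0,0,0,0,0,0,1],[0,0,0,0,0,0,1],[0,0,0,0,0,0,1],[0,0,0,0,0,0,1]],
  ],
)

```text
time: 46.75
tool_pos: [0.5198, 0.2181, 0.1789]
ee_rot: [[0.083, -0.997, 0.0], [-0.997, -0.083, -0.0], [0.0, -0.0, -1.0]]
contact_force: [-0.7, -0.2, -0.6]
gripper_width: 0.503
```

Run:
```python
from h import *
w=cap('wrist','w34'); t=cap('top','t34');st=telemetry.read_state();print(st['tool_pos'],st['contact_force'],st['gripper_width'])
a=cv2.resize(w['frame'],None,fx=.6,fy=.6);b=cv2.resize(t['frame'][140:260,180:320],None,fx=2.5,fy=2.5)
o=np.zeros((300,a.shape[1]+b.shape[1],3),np.uint8);o[:240,:a.shape[1]]=a;o[:,a.shape[1]:]=b;cv2.imwrite('pics/c34.png',o)
```

```text
[0.51983266 0.21821932 0.17897347] [0.17726596 0.78930902 0.09294691] 0.5018318736453063
```

View pics/c34.png

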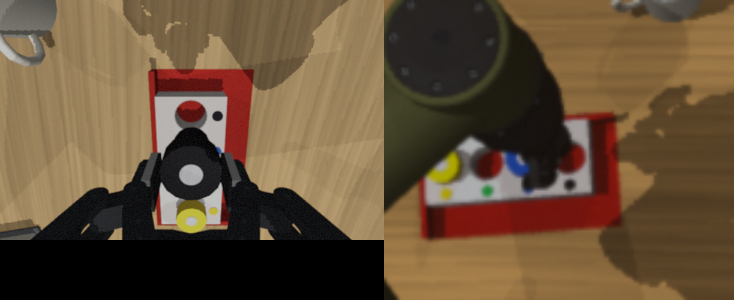

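arm_command(
  increments=[
    [[0.03,0.1,-4,0,0,0,1],[0.03,0.1,-7,0,0,0,1],[0.03,0.1,-7.8,0,0,0,1],[0.03,0.1,-8.6,0,0,0,1],[0.03,0.1,-9.3,0,0,0,1],[0.03,0.1,-9.9,0,0,0,1],[0.03,0.1,-9.9,0,0,0,1]],
  ],
)

```text
time: 47.55
tool_pos: [0.5199, 0.2201, 0.0797]
ee_rot: [[0.085, -0.996, -0.0], [-0.996, -0.085, 0.0], [-0.0, 0.0, -1.0]]
contact_force: [-0.9, -0.9, -0.9]
gripper_width: 0.504
```

arm_command(
  increments=[
    [[0,0,-0.3,0,0,0,1],[0,0,-0.6,0,0,0,1],[0,0,-0.9,0,0,0,1],[0,0,-1.1,0,0,0,1]],
  ],
)

```text
time: 47.95
tool_pos: [0.5199, 0.2202, 0.0685]
ee_rot: [[0.085, -0.996, -0.0], [-0.996, -0.085, -0.0], [0.0, 0.0, -1.0]]
contact_force: [-0.5, 0.8, -0.8]
gripper_width: 0.504
```

arm_command(
  increments=[
    [[0,0,-0.15,0,0,0,1],[0,0,-0.3,0,0,0,1],[0,0,-0.4,0,0,0,1]],
  ],
)

```text
time: 48.25
tool_pos: [0.5199, 0.2201, 0.0646]
ee_rot: [[0.085, -0.996, -0.0], [-0.996, -0.085, -0.0], [0.0, 0.0, -1.0]]
contact_force: [-0.4, -0.5, 0.0]
gripper_width: 0.5
```

arm_command(
  increments=[
    [[0,0,-0.1,0,0,0,1],[0,0,-0.15,0,0,0,1]],
  ],
)

```text
time: 48.45
tool_pos: [0.52, 0.2202, 0.0636]
ee_rot: [[0.085, -0.996, 0.0], [-0.996, -0.085, -0.0], [0.0, -0.0, -1.0]]
contact_force: [-1.5, -1.1, 2.0]
gripper_width: 0.503
```

arm_command(
  increments=[
    [[0,0,0,0,0,0,0.2],[0,0,0,0,0,0,-0.3],[0,0,0,0,0,0,-0.7],[0,0,0,0,0,0,-0.7],[0,0,2,0,0,0,-0.7],[0,0,6,0,0,0,-1],[0,0,10,0,0,0,-1],[0,2,14,0,0,0,-1]],
  ],
)

```text
time: 49.25
tool_pos: [0.52, 0.2389, 0.2052]
ee_rot: [[0.083, -0.997, 0.0], [-0.997, -0.083, -0.0], [0.0, -0.0, -1.0]]
contact_force: [1.4, 0.5, 1.3]
gripper_width: 1.001
```

arm_command(
  increments=[
    [[0,3,2,0,0,0,-1],[0,3,2,0,0,0,-1],[0,3,2,0,0,0,-1],[0,3,2,0,0,0,-1]],
  ],
)

```text
time: 49.65
tool_pos: [0.5195, 0.2695, 0.2219]
ee_rot: [[0.085, -0.996, -0.002], [-0.996, -0.085, -0.001], [0.001, 0.002, -1.0]]
contact_force: [-0.1, -1.0, -0.1]
gripper_width: 0.995
```

Run:
```python
from h import *
w=cap('wrist','w35');s=cap('scene','s35'); st=telemetry.read_state();print(st['tool_pos'],st['contact_force'],st['gripper_width'])
a=cv2.resize(w['frame'][60:360,200:440],None,fx=1.5,fy=1.5);b=cv2.resize(s['frame'][120:240,300:440],None,fx=2.5,fy=2.5)
o=np.zeros((450,a.shape[1]+b.shape[1],3),np.uint8);o[:450,:a.shape[1]]=a;o[:300,a.shape[1]:]=b;cv2.imwrite('pics/c35.png',o)
```

```text
[0.51969062 0.26931708 0.22207651] [-0.41087193 -0.48143315  0.23647902] 0.9960557312244473
```

View pics/c35.png

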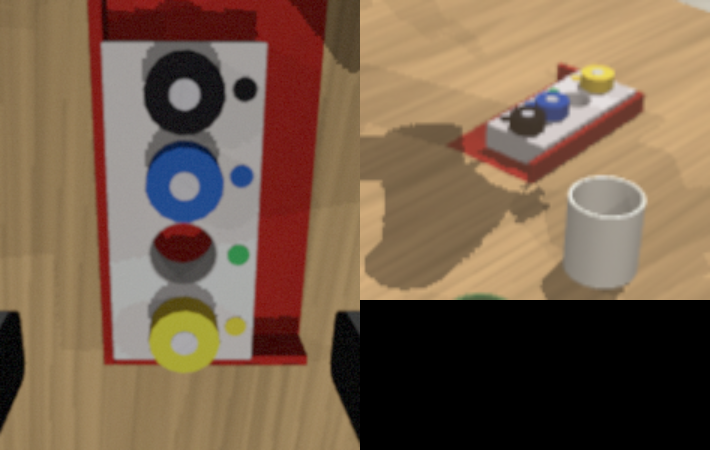

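Run:
```python
from h import *
w=ld('w35'); g=lambda p:(200+p[0]/1.5-.2,60+p[1]/1.5-.2)
P=onz(w,[g((102,42)),g((267,42)),g((251,358)),g((113,359))],.034); print(P.round(4),P.mean(0))
d=P[3]-P[0]+P[2]-P[1];print('yaw',np.degrees(np.arctan2(-d[0],d[1])))
h=hsv(w);H,S,V=[h[...,i].astype(int) for i in range(3)]; s=ld('s35')
m=(S<60)&(V>110); hs=hsv(s); ms=(hs[...,1]<70)&(hs[...,2]>110)
for n,p,q in [('yel',g((184,343)),None),('blu',g((184,186)),None),('blk',g((184,94)),None)]:
    u=near(m,p,9); X=onz(w,[u],.0545)[0]; v=proj(s,X)[0]; vs=near(ms,v,5)
    print(n,X.round(4),'scene pred',v.round(1),'seen',vs, tri([(w,u),(s,vs)])[0].round(4) if vs else None)
```

```text
[[0.567  0.198  0.034 ]
 [0.4781 0.1904 0.034 ]
 [0.4614 0.3882 0.034 ]
 [0.5517 0.3965 0.034 ]] [0.51455876 0.29330264 0.034     ]
yaw 4.631723454525497
yel [0.5077 0.3675 0.0545] scene pred [394.1 148.5] seen (np.float64(394.5), np.float64(148.5)) [0.508  0.3683 0.054 ]
blu [0.5165 0.269  0.0545] scene pred [376.1 159.2] seen (np.float64(376.23809523809524), np.float64(157.61904761904762)) [0.5172 0.2676 0.061 ]
blk [0.5209 0.2197 0.0545] scene pred [366.4 165. ] seen (np.float64(366.1578947368421), np.float64(164.05263157894737)) [0.5207 0.219  0.058 ]
```

arm_command(
  increments=[
    [[0,-4.5,2,0,0,0,-1],[-1,-9,4,0,0,0,-1],[-3,-13,5,0,0,0,-1],[-6,-16.5,5,0,0,0,-1],[-9,-20,5,0,0,0,-1],[-10,-24,5,0,0,0,-1],[-10,-28,5,0,0,0,-1],[-10,-30,5,0,0,0,-1]],
  ],
)

```text
time: 50.55
tool_pos: [0.4189, -0.0325, 0.2735]
ee_rot: [[0.083, -0.997, 0.001], [-0.997, -0.083, -0.0], [0.0, -0.001, -1.0]]
contact_force: [0.6, -0.1, -0.3]
gripper_width: 0.998
```

arm_command(
  increments=[
    [[0,0,0,0,0,0,-1],[0,0,0,0,0,0,-1],[0,0,0,0,0,0,-1],[0,0,0,0,0,0,-1],[0,0,0,0,0,0,-1],[0,0,0,0,0,0,-1],[0,0,0,0,0,0,-1],[0,0,0,0,0,0,-1]],
  ],
)

```text
time: 51.35
tool_pos: [0.4199, -0.0297, 0.2733]
ee_rot: [[0.085, -0.996, -0.0], [-0.996, -0.085, -0.0], [0.0, 0.0, -1.0]]
contact_force: [-0.8, -0.3, -0.2]
gripper_width: 1.0
```

arm_command(
  increments=[
    [[0,0,0,0,0,0,-1],[0,0,0,0,0,0,-1],[0,0,0,0,0,0,-1],[0,0,0,0,0,0,-1],[0,0,0,0,0,0,-1],[0,0,0,0,0,0,-1],[0,0,0,0,0,0,-1],[0,0,0,0,0,0,-1]],
  ],
)

```text
time: 52.15
tool_pos: [0.4199, -0.0299, 0.2733]
ee_rot: [[0.085, -0.996, -0.0], [-0.996, -0.085, -0.0], [0.0, 0.0, -1.0]]
contact_force: [0.5, 0.4, -0.3]
gripper_width: 1.001
```

Run:
```python
from h import *
t=cap('top','t36');s=cap('scene','s36'); st=telemetry.read_state();print(st['time'],st['tool_pos'],st['contact_force'])
a=cv2.resize(t['frame'][100:290,180:540],None,fx=2.2,fy=2.2);cv2.imwrite('pics/c36.png',a)
```

```text
52.25 [ 0.41992244 -0.02987319  0.27326829] [-0.81471405 -0.07095863  0.57846442]
```

View pics/c36.png

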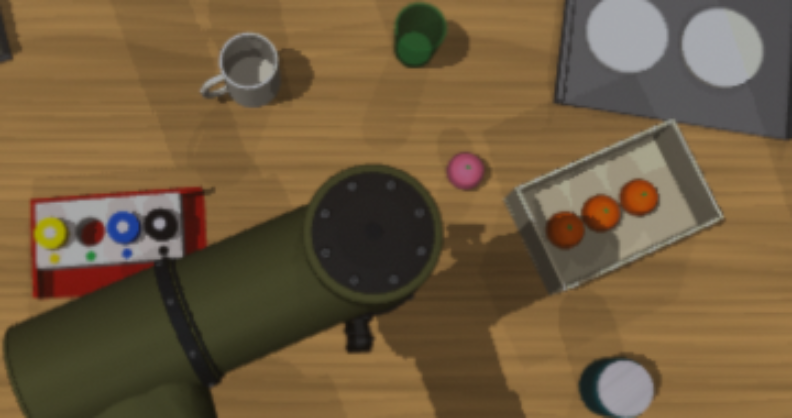

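View pics/s36.png

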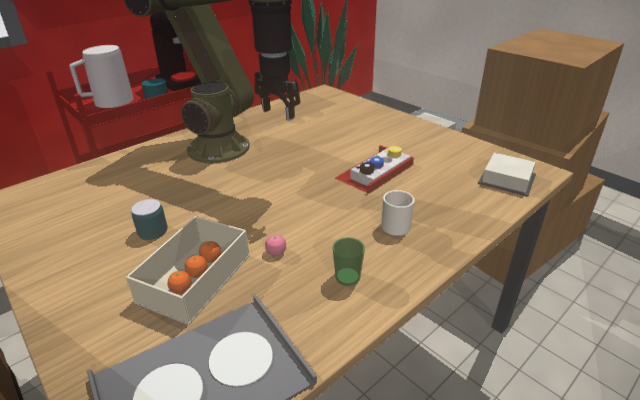

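The black and blue disc heights in the scene view look contaminated by the rack's white, so I'll check a close crop.

Run:
```python
from h import *
s=ld('s36');w=ld('w35')
cv2.imwrite('pics/c37.png',cv2.resize(s['frame'][140:192,330:420],None,fx=8,fy=8,interpolation=cv2.INTER_CUBIC))
for n,xy in [('yel',(.508,.3682)),('blu',(.5166,.2686)),('blk',(.5209,.2188))]:
    # expected collar extents in scene if seated (collar z .034-.054)
    a=np.linspace(0,2*np.pi,40); R=np.c_[xy[0]+.022*np.cos(a),xy[1]+.022*np.sin(a)]
    U=proj(s,np.r_[np.c_[R,np.full(40,.034)],np.c_[R,np.full(40,.054)]]); print(n,'pred bbox crop',((U.min(0)-[330,140])*8).round(),((U.max(0)-[330,140])*8).round())
```

```text
yel pred bbox crop [457.  45.] [569. 137.]
blu pred bbox crop [309. 129.] [424. 227.]
blk pred bbox crop [230. 174.] [347. 276.]
```

View pics/c37.png

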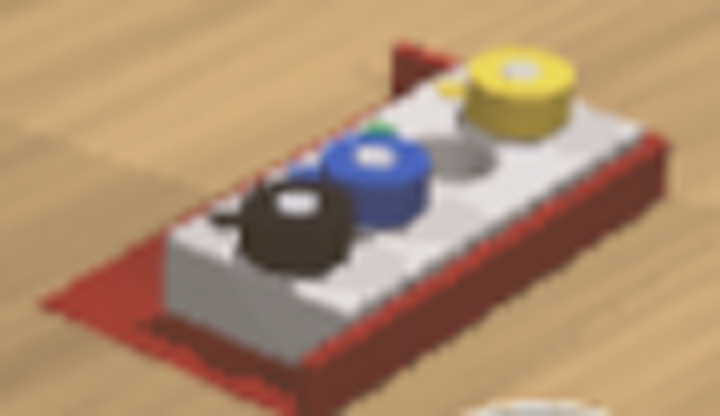

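All three collars match the outlines predicted for seated pods to within 1–2 px, so those two heights were mask contamination. I'll wait briefly in case the rack gets knocked, then do a last check.

arm_command(
  increments=[
    [[0,0,0,0,0,0,-1],[0,0,0,0,0,0,-1],[0,0,0,0,0,0,-1],[0,0,0,0,0,0,-1],[0,0,0,0,0,0,-1],[0,0,0,0,0,0,-1],[0,0,0,0,0,0,-1],[0,0,0,0,0,0,-1]],
  ],
)

```text
time: 53.05
tool_pos: [0.4199, -0.0299, 0.2733]
ee_rot: [[0.085, -0.996, -0.0], [-0.996, -0.085, -0.0], [0.0, 0.0, -1.0]]
contact_force: [-0.0, 0.1, 0.0]
gripper_width: 1.004
```

arm_command(
  increments=[
    [[0,0,0,0,0,0,-1],[0,0,0,0,0,0,-1],[0,0,0,0,0,0,-1],[0,0,0,0,0,0,-1],[0,0,0,0,0,0,-1],[0,0,0,0,0,0,-1],[0,0,0,0,0,0,-1],[0,0,0,0,0,0,-1]],
  ],
)

```text
time: 53.85
tool_pos: [0.4199, -0.0298, 0.2733]
ee_rot: [[0.085, -0.996, -0.0], [-0.996, -0.085, 0.0], [-0.0, 0.0, -1.0]]
contact_force: [-0.9, 0.1, 0.2]
gripper_width: 0.998
```

arm_command(
  increments=[
    [[0,0,0,0,0,0,-1],[0,0,0,0,0,0,-1],[0,0,0,0,0,0,-1],[0,0,0,0,0,0,-1],[0,0,0,0,0,0,-1],[0,0,0,0,0,0,-1],[0,0,0,0,0,0,-1],[0,0,0,0,0,0,-1]],
  ],
)

```text
time: 54.65
tool_pos: [0.4199, -0.0299, 0.2733]
ee_rot: [[0.085, -0.996, -0.0], [-0.996, -0.085, -0.0], [0.0, 0.0, -1.0]]
contact_force: [-0.3, 0.7, -0.4]
gripper_width: 1.0
```

Run:
```python
from h import *
s=cap('scene','s38'); t=cap('top','t38'); o=ld('s36'); print(telemetry.read_state()['time'])
print('scene diff px',int((cv2.absdiff(s['frame'],o['frame']).max(2)>40).sum()),'top diff',int((cv2.absdiff(t['frame'],ld('t36')['frame']).max(2)>40).sum()))
# bystanders vs start
for n in ('top0',):
    d=(cv2.absdiff(t['frame'],ld(n)['frame']).max(2)>60)
    for nm,(x,y) in dict(mug=(293,130),tumbler=(370,115),pink=(391,178)).items(): print(nm,int(d[y-20:y+20,x-20:x+20].sum()))
```

```text
54.75
scene diff px 1 top diff 0
mug 0
tumbler 0
pink 76
```

Run:
```python
from h import *
for n in ('top0','t38'):
    h=hsv(ld(n)); m=(h[...,0]>155)&(h[...,0]<178)&(h[...,1]>80); print(n,near(m,(391,178),14))
finish_job(); print('done')
```

```text
top0 (np.float64(391.2142857142857), np.float64(177.25))
t38 (np.float64(391.2171717171717), np.float64(177.27272727272728))
the job is handed in; nothing more can be done
done
```

The job is done and handed in at about 55 s of the 210 s allowed.

- **Rack:** I pushed it home until it was firmly against the left stop (about 15 N) and then the far stop (about 21 N). After the last pod it still measured within about 0.3 mm and 0.3° of where I pushed it, flush in the corner. I saw no knock at any check.
- **Pods:** Yellow, blue and black were seated in that order. There was no green pod, so its pocket stays empty. Each pod met the rack 4 mm above its grasp height, as expected when fully seated.
- **Clementines:** All three are on the tub floor, lowered to light contact. One was briefly pressed at about 9.5 N before I eased off.
- **Left alone:** The mug, tumbler and pink look-alike showed no change between the first and last top pictures. I did not check the tin by numbers, but it looked unmoved. Nothing moved between two looks about 2.5 s apart at the end.

**Check that disagreed:** the triangulated disc heights for blue (61 mm) and black (58 mm) did not match the expected 54 mm. I put this down to white rack pixels in a small mask. Their collar outlines in a close crop matched the seated prediction within 1–2 px, so I took them as seated.

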